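# Change the workpiece under the two strap clamps

## Task

The nuts are already off the fixture's studs. Lift both clamp straps off, lay them flat on the black mat, move the finished slotted block from the nest into the blue tray, and seat the blue-topped blank from the wooden tray in the nest. Then put each strap back over its own stud, the long black one on the side with the farther heel block and the short yellow one on the other, lying level with one end on the blank and the other on the heel block; leave the loose nuts and the spare step block where they are.

Things in the scene. Friction and masses are not known exactly. Their poses are not given: they have to be found in the camera images.
- fixture: Fixed clamping fixture, steel plate 100 x 260 x 16 mm. Origin: nest centre at bench height; z up, y along the clamp line to the long strap's side; plate spans y -120..140, top z = 16. Dowels 8 mm thick, 13 high, at (x,y) = (+-30,+-23), (0,+-39) leave a block 3 mm play each way. Dark 12 mm studs at y = 64 and -54, tops z = 86. Dark heel blocks, 26 mm along y, at y = 114 and -94, tops z = 56
- long_strap_c (a point): Centre of the long black clamp strap, 104 (its x) x 40 x 14 mm, 0.36 kg. A lengthwise slot 40 x 20 mm in its middle fits over the stud; ends and faces alike. It starts in its place on the fixture, one end on the finished block, one on the heel block. Proper place of this centre in the fixture's frame: (0, 70, 63) mm, strap's x along the fixture's y. Grasp across the 40 mm width
- short_strap_c (a point): Centre of the short yellow zinc-plated clamp strap, 84 (its x) x 40 x 14 mm, 0.28 kg, with the same slot, ends and faces alike. It starts in its place on the fixture's -y side. Proper place of this centre in the fixture's frame: (0, -60, 63) mm, strap's x along the fixture's y. Grasp across the 40 mm width
- guide_block_c (a point): Centre (20 mm above its underside) of the finished aluminium block, 46 (x) x 64 (y) x 40 mm, 0.27 kg, with a slot 24 mm wide and 15 mm deep milled along x across the middle of its top. It starts in the nest, under the ends of both straps. Grasp across the 46 mm, at or below its middle
- blank_c (a point): Centre (20 mm above its underside) of the blank, a plain aluminium block 46 (x) x 64 (y) x 40 mm with blue marking dye on its top, 0.32 kg. It starts alone in the wooden tray (124 x 124 mm, floor 5 mm thick, rim 14 mm above the bench). In the nest this centre is at (0, 0, 36) mm of the fixture's frame, the blank's y along the fixture's y, either way round
- mat: Black ribbed rubber mat, fixed, 230 (x) x 105 (y) x 3 mm; origin under its centre at bench height. The straps wait here. A long brown timber block, up to 83 mm high, lies along its -y side, 10 to 50 mm from its edge
- done_tray: Blue tray for finished work, fixed, 124 x 124 mm outside, walls and floor 5 mm thick, rim 14 mm above the bench; origin under its centre at bench height. It stands in front of the fixture or at the far right; the wooden tray has the other of these two places
- nut_a: Loose hexagon nut, 23 x 25 x 16 mm, lying behind the fixture; leave it. Origin under its centre
- nut_b: Second loose hexagon nut, 23 x 25 x 16 mm, lying behind the fixture; leave it. Origin under its centre
- spare_block: Loose dark steel step block (a little stair of five steps), 48 x 66 x 40 mm, standing to the left of the fixture; leave it. Origin under its centre
Not all that is in view belongs to the job. There is more than one size of the part that bears short_strap_c; the job needs the larger.

How it is judged:
On the way, in this order (a step that is already met when the one before it is completed fails the run):
1. both straps lie flat on the black mat (x of long_strap_c in the frame of mat between -0.115 and 0.115 m and y of long_strap_c in the frame of mat between -0.0525 and 0.0525 m and z of long_strap_c in the frame of mat between 0.006 and 0.014 m and angle between each of long_strap_c, short_strap_c's own z axis and vertical below 0.08 rad and x of short_strap_c in the frame of mat between -0.115 and 0.115 m and y of short_strap_c in the frame of mat between -0.0525 and 0.0525 m and z of short_strap_c in the frame of mat between 0.006 and 0.014 m), for 0.2 s.
2. the finished slotted block stands on the floor of the blue tray (x of guide_block_c in the frame of done_tray between -0.04 and 0.04 m and y of guide_block_c in the frame of done_tray between -0.04 and 0.04 m and z of guide_block_c in the frame of done_tray between 0.022 and 0.028 m and angle between guide_block_c's own z axis and vertical below 0.08 rad), for 0.2 s.
3. the blank sits down in the nest (x of blank_c in the frame of fixture between -0.006 and 0.006 m and y of blank_c in the frame of fixture between -0.006 and 0.006 m and z of blank_c in the frame of fixture between 0.033 and 0.039 m and angle between the y axis of blank_c and the y axis of fixture, either way round below 0.12 rad and angle between blank_c's own z axis and vertical below 0.08 rad), for 0.2 s.
At the end, for the whole second after the job is handed in: Blank down in the nest (within 6 mm, 0.12 rad); finished block upright on the blue tray's floor; each strap over its own stud, level (0.08 rad) on blank and heel block, centre within 11 mm lengthwise and 8 mm sideways of its place, turned under 0.15 rad; all at rest (all of step 2 and all of step 3 and x of long_strap_c in the frame of fixture between -0.008 and 0.008 m and y of long_strap_c in the frame of fixture between 0.059 and 0.081 m and z of long_strap_c in the frame of fixture between 0.059 and 0.067 m and angle between the x axis of each of long_strap_c, short_strap_c and the y axis of fixture, either way round below 0.15 rad and angle between each of long_strap_c, short_strap_c's own z axis and vertical below 0.08 rad and x of short_strap_c in the frame of fixture between -0.008 and 0.008 m and y of short_strap_c in the frame of fixture between -0.071 and -0.049 m and z of short_strap_c in the frame of fixture between 0.059 and 0.067 m and linear speed of each of long_strap, short_strap, guide_block, blank below 0.01 m/s); the robot touches nothing.
It fails at once if the first loose nut is shifted by more than 20 mm (distance of nut_a from where it was at the start of the episode above 0.02 m).
It fails at once if the second loose nut is shifted by more than 20 mm (distance of nut_b from where it was at the start of the episode above 0.02 m).
It fails at once if the spare step block is shifted by more than 20 mm (distance of spare_block from where it was at the start of the episode above 0.02 m).
It also fails if it takes over 131 s, if anything falls off the work surface, if the arm or the gripper's body presses on something with over 40 N, if the wrist force passes 120 N, or if a joint passes its speed limit or range.

## Robot

A 6-joint arm with a two-finger parallel gripper is mounted at the origin on a cart in front of the work surface, level with it; the furniture and walls round the work are solid. World frame = base frame: x ahead of the robot, y to its left, z up, the work surface at z = 0. Lengths are in m, angles in rad, forces in N, time in s.
With the tool pointing down it reaches from about 0.375 to 0.925 m from the base axis. Payload 5.7 kg.
Tool frame: the origin (TCP) lies midway between the tips of the shut fingers; the grasp point (between the pads) lies 19 mm behind it; z points along the fingers, x is the direction in which the jaws open and shut, and the axes are right-handed (so a half turn about z gives the same grasp; the last joint's range is limited). The gripper opens to 85 mm and grips with 20 to 120 N. Pads are 22 mm wide; open, the fingers measure 114 mm over their backs; the gripper's body (76 mm by 85 mm) begins 54 mm behind the grasp point. The pads swing forward as they close: fully open they stand 13 mm farther back than shut.
Start: joints at [-1.434, 0.359, 1.51, -0, 1.272, -0.115], TCP at [0.149, -0.581, 0.231] pointing down, gripper open.
Joint ranges: [-2.97, 2.97], [-1.01, 2.36], [0.21, 2.38], [-0.96, 4.11], [0.2, 2.71], [-2.98, 2.98]. Speed limits (rad/s): [2.39, 2.39, 3.14, 3.14, 3.14, 3.14].

## Interface

Orientations are given as [roll, pitch, yaw] about the fixed x, y, z axes, in that order (R = Rz(yaw) Ry(pitch) Rx(roll)).
In Python, from cell import ctrl, camera, calibration, ticket, find_in, masks_of, tip_of gives the robot as it stands. The module is installed in compiled form; this text tells all that it offers.
- The arm moves only by the tool send_rows, never from a script. Its argument "steps" is a list of rows, each a list of 6 numbers: the shift along the tool's x, y, z in units of 30 mm (1.0 is 30 mm), then the turn, a rotation vector about the tool's x, y, z in units of 6 degrees (1.0 is 6 degrees). In form: [[tx, ty, tz, ax, ay, az], ...]. A call has 1 to 20 rows; each row shifts and turns the commanded pose from where the row before left it, along the tool's axes as they then stand; what a row does not reach is not made up. A row lasts 1/12 s, in which the tool goes at most 41.7 mm and 7.16 degrees, less where a joint would pass 70% of its speed; a pose out of reach is approached as far as the arm can. A call is refused whole if a number of a shift passes 1 or a number of a turn 1, either way. A call with a gripper value outside its range is refused whole. "gripper" is the finger opening in mm, from 0 to 85.4, set as the call begins (left out, the last holds). The fingers move at their own pace and stop on an object; "grip_force" is the grip in N (left out, the last holds). Time passes only in rows, so rows that do not move let the fingers close. It gives the time, the measured TCP pose, the force and the opening at its end, in the units of the state.
- ctrl.get_obs(): the state, without advancing time (a new reading comes with each control period).
- camera(name): name is "scene" or "top" or "wrist"; returns (picture, depth): 480x640x3 uint8, red, green, blue; 480x640 float32, m along the optical axis (not along the pixel's ray), 0 where there is no reading.
- calibration(name): a dict with "mtx" (3x3 intrinsics, pixels), "dist" ([k1, k2, p1, p2, k3] as OpenCV has them; the pictures are not rectified), "view" (4x4, takes a point from world to camera coordinates). Camera axes: x right, y down, z forward; pixel columns grow to the right and rows downward; lengths in m; the calibration is good to about 2 mm. A picture is of the moment at which its call begins: read the wrist's pose just before it. calibration takes no time and is no camera call; for the wrist camera it gives the pose at the moment of the call.
- ticket.sign_off(): hands the job in, once; it reports no verdict.
Trained networks look in the newest picture that a camera, given by its name, has taken for a name from the list of things; names that differ only in an ending like _2 or _b are one class to them, and where a whole thing is asked for, a point or a joint stands for the part that bears it (a point fixed in the world has none). Each returns a list of dicts, best first, with "p" (0 to 1); they miss things now and then, are a little off and sometimes report something else, mostly with a low value. They report only what shows in the picture. A call takes as long as a camera call. They do not tell look-alikes from the thing itself.
- find_in(target, camera): "point" ([column, row] in pixels, amid what is visible of it).
- masks_of(target, camera): "pixels" (480x640 bool, what is visible of it) and "point" ([column, row] in pixels, amid what is visible of it).
- tip_of(target, camera): "point" ([column, row] in pixels: a listed point, or the origin of a listed thing).
The state is a dict: "time": time; "joint_pos": joint angles; "qvel": joint speeds; "effort": joint torques, N m; "tool_pos": TCP position; "tool_rot": TCP orientation; "force": force on the tool from outside, world axes, zero at the start; "torque": the same for the moment, N m; "finger_gap": finger opening in m.
Only numpy, scipy, OpenCV 4.12 (cv2) and the standard library are available. Lean on these libraries where they do the work, as an engineer would, in place of code of your own. Each camera call takes 0.05 s, during which the arm holds its last target. There are 200 camera calls.

## Working session

There is one attempt and no reset: what is moved stays moved. The work goes in short steps, Python scripts to look and compute and a tool call to move; the robot and the scene stay as the last step left them, time stands still between calls to the robot, and variables do not carry over. Pictures are saved under pics/ and viewed, about 12 in all and at most 16, crops included, and the job is handed in when it is done.

Besides the shell and the picture viewer there is one more tool, called after ">>>" as name(argument=value, ...), one argument or row to a line, values as JSON. send_rows: Moves the arm, as the interface text tells. Its arguments: {"type":"object","properties":{"steps":{"type":"array","items":{"type":"array","items":{"type":"number"}}},"gripper":{"type":"number"},"grip_force":{"type":"number"}},"required":["steps"]}

```bash
mkdir -p pics; cat > h.py <<'E'
import numpy as np, cv2, json
from cell import ctrl, camera, calibration, ticket, find_in, masks_of, tip_of
def save(img,name): cv2.imwrite('pics/'+name,img[...,::-1])
def cloud(cam,depth):
    c=calibration(cam); K=np.array(c['mtx']);D=np.array(c['dist']);V=np.array(c['view'])
    h,w=depth.shape; uv=np.stack(np.meshgrid(np.arange(w),np.arange(h)),-1).reshape(-1,1,2).astype(np.float64)
    n=cv2.undistortPoints(uv,K,D).reshape(h,w,2)
    P=np.dstack([n*depth[...,None],depth]); R=V[:3,:3]
    W=(P-V[:3,3])@R
    W[depth<=0]=np.nan
    return W
def proj(cam,pts):
    c=calibration(cam);V=np.array(c['view'])
    return cv2.projectPoints(np.array(pts,float).reshape(-1,3),cv2.Rodrigues(V[:3,:3])[0],V[:3,3],np.array(c['mtx']),np.array(c['dist']))[0].reshape(-1,2)
def rect(W,m):
    p=W[m]; p=p[~np.isnan(p[:,0])]
    r=cv2.minAreaRect((p[:,:2]*1000).astype(np.float32))
    return r,np.median(p[:,2])
E
python3 - <<'E'
from h import *
for n in ['scene','top']:
    im,d=camera(n); save(im,n+'0.png'); np.savez('/tmp/'+n,im=im,d=d,W=cloud(n,d))
    V=calibration(n)['view'];print(n,(-np.array(V)[:3,:3].T@np.array(V)[:3,3]).round(3))
    for t in ['fixture','long_strap_c','short_strap_c','guide_block_c','blank_c','mat','done_tray','nut_a','spare_block']:
        W=cloud(n,d)
        for r in tip_of(t,n)[:3]:
            u,v=map(int,np.round(r['point'])); 
            print(t,round(r['p'],2),(u,v),W[min(max(v,0),479),min(max(u,0),639)].round(3))
o=ctrl.get_obs();print(o['time'],o['tool_pos'],o['tool_rot'])
E
```

```text
scene [-0.136  0.852  0.912]
fixture 0.75 (272, 277) [0.557 0.312 0.032]
fixture 0.46 (250, 276) [0.573 0.359 0.056]
long_strap_c 0.77 (250, 274) [0.572 0.36  0.063]
long_strap_c 0.49 (211, 367) [0.451 0.554 0.033]
short_strap_c 0.74 (387, 286) [0.381 0.125 0.006]
short_strap_c 0.55 (280, 241) [0.647 0.212 0.02 ]
guide_block_c 0.73 (273, 265) [0.563 0.303 0.059]
blank_c 0.74 (345, 319) [0.354 0.291 0.048]
mat 0.92 (335, 229) [0.6   0.071 0.006]
done_tray 0.7 (384, 180) [ 0.661 -0.185  0.002]
done_tray 0.24 (348, 319) [0.349 0.287 0.048]
nut_a 0.58 (241, 247) [0.7   0.29  0.013]
nut_a 0.52 (271, 226) [0.712 0.186 0.012]
nut_a 0.25 (347, 320) [0.35  0.289 0.046]
spare_block 0.63 (214, 364) [0.458 0.543 0.026]
top [0.448 0.179 1.34 ]
fixture 0.76 (284, 219) [0.592 0.282 0.043]
long_strap_c 0.57 (254, 228) [0.564 0.357 0.083]
short_strap_c 0.92 (303, 213) [0.612 0.233 0.018]
short_strap_c 0.66 (336, 298) [0.382 0.142 0.017]
guide_block_c 0.63 (281, 221) [0.587 0.291 0.04 ]
blank_c 0.85 (287, 303) [0.37  0.271 0.052]
blank_c 0.45 (284, 220) [0.589 0.282 0.044]
mat 0.9 (362, 219) [0.597 0.071 0.007]
done_tray 0.73 (459, 201) [ 0.65  -0.198  0.005]
done_tray 0.71 (299, 212) [0.606 0.241 0.082]
nut_a 0.52 (284, 182) [0.697 0.286 0.019]
nut_a 0.39 (321, 173) [ 0.726  0.185 -0.   ]
spare_block 0.55 (288, 307) [0.359 0.269 0.048]
spare_block 0.54 (190, 267) [0.462 0.536 0.028]
spare_block 0.16 (285, 179) [0.708 0.284 0.001]
1.0 [ 0.14946523 -0.58104786  0.23127714] [ 3.14157293e+00  1.17973951e-04 -1.31898264e+00]
```

View pics/scene0.png

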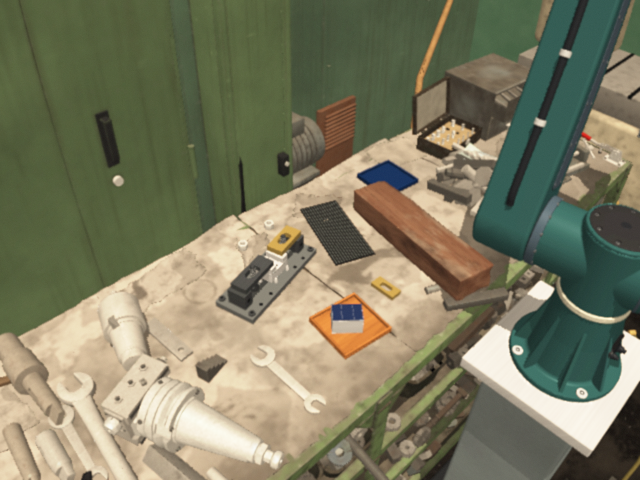

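View pics/top0.png

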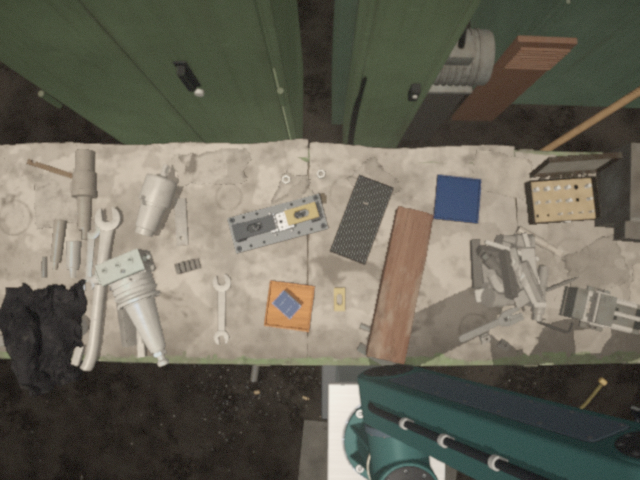

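The scene shows the fixture at about (265,275), with the black strap on the left and the larger yellow strap on the right. The blue tray is at the far right (387,177) and the blank is in the wooden tray (347,319). The yellow strap has two candidates: (303,213) on the fixture and (340,299) loose on the bench, both in the top view. The one on the fixture is larger and sits over a stud. Next I'll measure rough poses from the top view.

```bash
python3 - <<'E'
from h import *
for n in ['top','scene']:
    im,d=camera(n);W=cloud(n,d)
    for t in ['fixture','long_strap_c','short_strap_c','blank_c','mat','done_tray']:
        for r in masks_of(t,n)[:2]:
            rc,z=rect(W,r['pixels']); print(n,t,round(r['p'],2),np.round(r['point']),np.round(rc[0],0),np.round(rc[1],0),round(rc[2],1),round(z,3),r['pixels'].sum())
V=np.array(calibration('wrist')['view']);print((-V[:3,:3].T@V[:3,3]).round(3),V[:3,:3].round(2).tolist())
W=np.load('/tmp/top.npz')['W']
m=(W[...,0]>.2)&(W[...,0]<.8)&(abs(W[...,1])<.6)
for y0 in np.arange(-.5,.6,.1):
    k=m&(abs(W[...,1]-y0)<.05)
    print(round(y0,1),np.nanpercentile(W[...,2][k],99.5).round(3))
E
```

```text
top fixture 0.72 [282. 229.] [585. 303.] [103. 260.] 15.6 0.018 2101
top long_strap_c 0.66 [253. 226.] [572. 360.] [ 49. 108.] 16.0 0.071 548
top short_strap_c 0.68 [303. 214.] [604. 236.] [40. 83.] 17.1 0.071 398
top short_strap_c 0.57 [334. 298.] [378. 133.] [63. 33.] 0.4 0.011 216
top blank_c 0.89 [286. 305.] [363. 276.] [65. 54.] 45.5 0.046 453
top mat 0.85 [364. 219.] [598.  71.] [107. 234.] 69.7 0.004 3209
top done_tray 0.65 [458. 200.] [ 656. -191.] [124. 125.] 84.5 0.007 1974
scene long_strap_c 0.86 [251. 277.] [577. 352.] [ 99. 124.] 57.3 0.07 838
scene short_strap_c 0.69 [388. 288.] [380. 126.] [65. 46.] 1.1 0.01 332
scene short_strap_c 0.63 [283. 243.] [606. 238.] [56. 89.] 25.3 0.07 531
scene blank_c 0.8 [346. 318.] [365. 273.] [65. 52.] 49.2 0.044 933
scene mat 0.94 [334. 231.] [601.  70.] [108. 239.] 70.0 0.004 2493
scene done_tray 0.78 [388. 175.] [ 635. -175.] [164. 231.] 53.5 0.008 1129
scene done_tray 0.52 [274. 265.] [569. 300.] [44. 75.] 34.9 0.042 378
[ 0.226 -0.562  0.374] [[0.25, -0.97, -0.0], [-0.92, -0.24, 0.3], [-0.29, -0.07, -0.95]]
-0.5 0.171
-0.4 0.171
-0.3 0.148
-0.2 0.829
-0.1 0.867
-0.0 0.666
0.1 0.401
0.2 0.074
0.3 0.074
0.4 0.075
0.5 0.024
```

>>> send_rows(
  steps=[
    [0, 0, -1, 0, 0, 0],
    [0, 0, -1, 0, 0, 0],
    [0, 0, -1, 0, 0, 0],
    [0, 0, -1, 0, 0, 0],
  ],
)

```text
time: 2.03
tool_pos: [0.1494, -0.5808, 0.3525]
tool_rot: [-3.142, 0.001, -1.319]
force: [-0.1, -0.6, 1.3]
finger_gap: 0.0857
```

>>> send_rows(
  steps=[
    [-0.7, -1, 0, 0, 0, 0],
    [-0.7, -1, 0, 0, 0, 0],
    [-0.7, -1, 0, 0, 0, 0],
    [-0.7, -1, 0, 0, 0, 0],
    [-0.7, -1, 0, 0, 0, 0],
    [-0.7, -1, 0, 0, 0, 0],
    [-0.7, -1, 0, 0, 0, 0],
    [-0.7, -1, 0, 0, 0, 0],
    [-0.7, -1, 0, 0, 0, 0],
    [-0.7, -1, 0, 0, 0, 0],
    [-1, -0.8, 0, 0, 0, 0],
    [-1, -0.8, 0, 0, 0, 0],
    [-1, -0.8, 0, 0, 0, 0],
    [-1, -0.8, 0, 0, 0, 0],
    [-1, -0.8, 0, 0, 0, 0],
    [-1, -0.8, 0, 0, 0, 0],
    [-1, -0.8, 0, 0, 0, 0],
    [-1, -0.8, 0, 0, 0, 0],
    [-1, -0.8, 0, 0, 0, 0],
    [-1, -0.8, 0, 0, 0, 0],
  ],
)

```text
time: 3.7
tool_pos: [0.5458, 0.0494, 0.3515]
tool_rot: [-3.141, -0.0, -1.319]
force: [0.1, -1.0, -0.8]
finger_gap: 0.0853
```

>>> send_rows(
  steps=[
    [-1, -0.5, 0, 0, 0, 0],
    [-1, -0.5, 0, 0, 0, 0],
    [-1, -0.5, 0, 0, 0, 0],
    [-1, -0.5, 0, 0, 0, 0],
    [0, 0, 0, 0, 0, -1],
    [0, 0, 0, 0, 0, -1],
    [0, 0, 0, 0, 0, -1],
    [0, 0, 0, 0, 0, -1],
    [0, 0, 0, 0, 0, -1],
    [0, 0, 0, 0, 0, -1],
    [0, 0, 0, 0, 0, -1],
    [0, 0, 0, 0, 0, -1],
    [0, 0, 0, 0, 0, -1],
    [0, 0, 0, 0, 0, -1],
    [0, 0, 0, 0, 0, -1],
    [0, 0, 0, 0, 0, -1],
    [0, 0, 0, 0, 0, -1],
    [0, 0, 0, 0, 0, -1],
    [0, 0, 0, 0, 0, -1],
    [0, 0, 0, 0, 0, -0.3],
  ],
)

```text
time: 5.37
tool_pos: [0.5735, 0.1786, 0.3513]
tool_rot: [-3.141, 0.0, 0.289]
force: [-1.3, -0.2, 0.7]
finger_gap: 0.0853
```

```bash
cat >> h.py <<'E'
def delta(tgt,yaw):
    o=ctrl.get_obs(); p=np.array(o['tool_pos']); y=o['tool_rot'][2]
    d=np.array(tgt)-p; c,s=np.cos(y),np.sin(y)
    dy=(yaw-y+np.pi)%(2*np.pi)-np.pi
    print('units first-shift-then-turn: tx %.2f ty %.2f tz %.2f az %.2f'%((d[0]*c+d[1]*s)/.03,(d[0]*s-d[1]*c)/.03,-d[2]/.03,-np.degrees(dy)/6))
E
python3 - <<'E'
from h import *
o=ctrl.get_obs();print(o['time'],o['tool_pos'],o['tool_rot'])
im,d=camera('wrist');save(im,'w1.png');W=cloud('wrist',d);np.savez('/tmp/w1',im=im,W=W)
for t in ['long_strap_c','short_strap_c','fixture']:
    for r in masks_of(t,'wrist')[:2]:
        rc,z=rect(W,r['pixels']); print(t,round(r['p'],2),np.round(r['point']),np.round(rc[0],1),np.round(rc[1],0),round(rc[2],1),round(z,3))
E
```

```text
5.3667 [0.57352213 0.17855875 0.35128342] [-3.14147267e+00  1.18819056e-04  2.88658782e-01]
long_strap_c 0.73 [362.  39.] [575.4 338.3] [40. 68.] 16.7 0.071
short_strap_c 0.71 [366. 137.] [611.5 233.8] [50. 88.] 17.2 0.07
short_strap_c 0.67 [148. 169.] [380.9 130.6] [34. 64.] 89.6 0.011
fixture 0.89 [334.  97.] [596.5 273.5] [104. 207.] 15.9 0.017
fixture 0.28 [309. 250.] [600.4  70.4] [108. 232.] 69.7 0.003
```

View pics/w1.png

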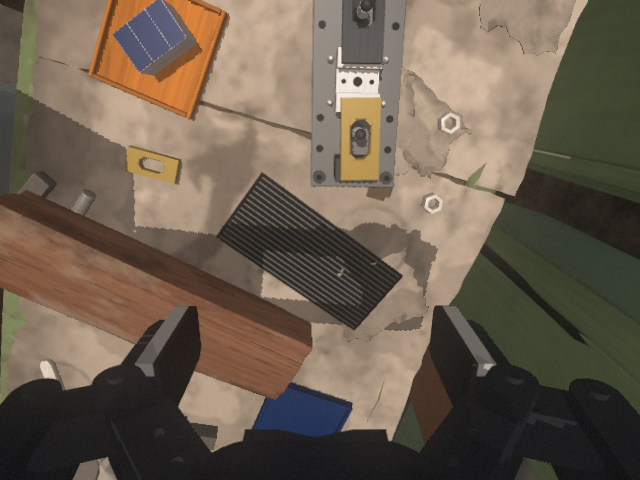

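The wrist view shows the fixture at top centre (black strap at (362,30), yellow strap at (360,138)), the nuts at (450,122) and (433,204), and the mat at (310,250). The blank is in its tray at (155,35), and the small decoy yellow strap is at (153,164).

>>> send_rows(
  steps=[
    [0.4, -0.9, 0.4, 0, 0, 0],
    [0.4, -0.9, 0.4, 0, 0, 0],
    [0.4, -0.9, 0.4, 0, 0, 0],
    [0.4, -0.8, 0.4, 0, 0, 0],
    [0, 0, 0, 0, 0, 0],
    [0, 0, 0, 0, 0, 0],
  ],
)

```text
time: 6.07
tool_pos: [0.5897, 0.2938, 0.302]
tool_rot: [3.141, 0.002, 0.284]
force: [-0.1, -0.7, -0.2]
finger_gap: 0.0851
```

```bash
python3 - <<'E'
from h import *
o=ctrl.get_obs();print(o['time'],o['tool_pos'],o['tool_rot'])
im,d=camera('wrist');save(im,'w2.png');W=cloud('wrist',d)
for t in ['long_strap_c','short_strap_c','fixture','blank_c','guide_block_c','mat']:
    for r in masks_of(t,'wrist')[:2]:
        m=r['pixels'];rc,z=rect(W,m); print(t,round(r['p'],2),np.round(r['point']),np.round(rc[0],1),np.round(rc[1],0),round(rc[2],1),round(z,3))
        if 'c' == t[-1]:
            zt=np.nanpercentile(W[...,2][m],60); k=(m&(abs(W[...,2]-zt)<.004)).astype(np.uint8)
            n,l,s,_=cv2.connectedComponentsWithStats(k); k=l==1+np.argmax(s[1:,4])
            rc,z=rect(W,k);print('   top:',np.round(rc[0],1),np.round(rc[1],1),round(rc[2],1),round(z,4))
E
```

```text
6.0667 [0.58974909 0.29379148 0.30198958] [3.14138001e+00 2.26184500e-03 2.84389293e-01]
long_strap_c 0.82 [299. 115.] [572.7 355.2] [ 42. 104.] 16.3 0.071
   top: [571.1 354.8] [ 39.8 103.7] 17.1 0.0715
short_strap_c 0.87 [107. 263.] [379.8 127.9] [67. 38.] 0.6 0.011
   top: [381.5 131. ] [63.9 32.2] 0.6 0.0114
short_strap_c 0.85 [303. 248.] [605.3 233.3] [44. 85.] 17.0 0.071
   top: [607.4 233.9] [39.6 84.8] 17.1 0.0712
fixture 0.64 [313. 145.] [588.5 297.8] [100. 267.] 15.6 0.018
blank_c 0.93 [106. 143.] [356.6 266.5] [90. 57.] 48.8 0.046
   top: [368.6 272.2] [65.4 46.3] 49.0 0.0462
guide_block_c 0.96 [308. 191.] [589.4 289.8] [45. 61.] 15.4 0.043
   top: [589.9 288.4] [44.8 21.8] 15.2 0.0423
mat 0.83 [276. 344.] [602.2  69.9] [108. 232.] 69.1 0.004
```

View pics/w2.png

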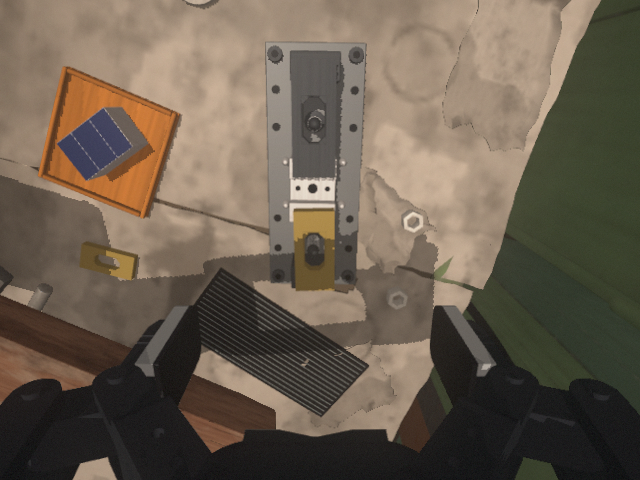

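>>> send_rows(
  steps=[
    [0, -0.7, 1, 0, 0, -0.1],
    [0, -0.7, 1, 0, 0, 0],
    [0, -0.7, 1, 0, 0, 0],
    [0, 0, 1, 0, 0, 0],
    [0, 0, 1, 0, 0, 0],
    [0, 0, 0.8, 0, 0, 0],
    [0, 0, 0.6, 0, 0, 0],
    [0, 0, 0, 0, 0, 0],
  ],
  gripper=70,
  grip_force=50,
)

```text
time: 7.08
tool_pos: [0.5697, 0.3514, 0.1073]
tool_rot: [3.141, 0.007, 0.293]
force: [-1.6, 0.2, -0.3]
finger_gap: 0.0701
```

```bash
python3 - <<'E'
from h import *
im,d=camera('wrist');save(im,'w3.png');W=cloud('wrist',d)
delta([.571,.355,.0555],.297)
for t in ['long_strap_c']:
    for r in masks_of(t,'wrist')[:1]:
        m=r['pixels']; zt=np.nanpercentile(W[...,2][m],60); k=(m&(abs(W[...,2]-zt)<.004))
        rc,z=rect(W,k);print('   top:',np.round(rc[0],1),np.round(rc[1],1),round(rc[2],1),round(z,4))
E
```

```text
units first-shift-then-turn: tx 0.03 ty -0.10 tz 1.80 az -0.04
   top: [572.3 356.1] [ 40.1 104.9] 16.3 0.0727
```

View pics/w3.png

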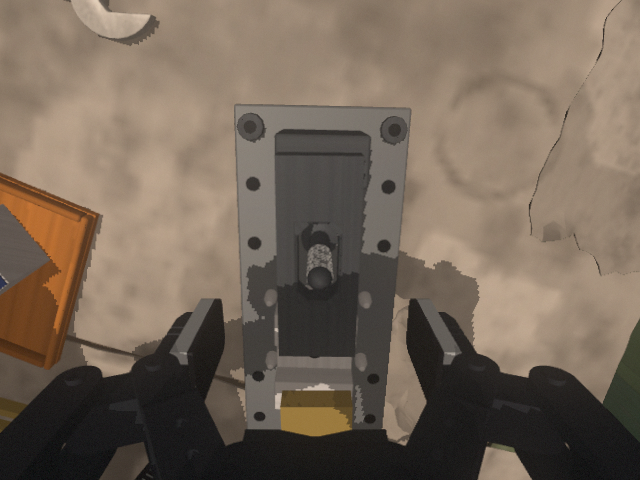

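The fingers straddle the black strap, which is at column 320 with the fingers at columns 215 and 420.

>>> send_rows(
  steps=[
    [0.07, -0.15, 0.6, 0, 0, 0],
    [0, 0, 0.6, 0, 0, 0],
    [0, 0, 0.5, 0, 0, 0],
    [0, 0, 0, 0, 0, 0],
    [0, 0, 0, 0, 0, 0],
  ],
)

```text
time: 7.6
tool_pos: [0.5738, 0.3582, 0.0617]
tool_rot: [-3.141, -0.001, 0.293]
force: [-0.1, -0.6, 1.3]
finger_gap: 0.0701
```

>>> send_rows(
  steps=[
    [0, 0, 0, 0, 0, 0],
    [0, 0, 0, 0, 0, 0],
    [0, 0, 0, 0, 0, 0],
    [0, 0, 0, 0, 0, 0],
    [0, 0, 0, 0, 0, 0],
    [0, 0, 0, 0, 0, 0],
  ],
  gripper=30,
  grip_force=50,
)

```text
time: 8.1
tool_pos: [0.5734, 0.3583, 0.0625]
tool_rot: [-3.141, -0.002, 0.294]
force: [-2.7, -0.6, 6.8]
finger_gap: 0.038
```

>>> send_rows(
  steps=[
    [0, 0, -0.5, 0, 0, 0],
    [0, 0, -0.5, 0, 0, 0],
    [0, 0, -0.7, 0, 0, 0],
    [0, 0, -1, 0, 0, 0],
    [0, 0, -1, 0, 0, 0],
    [0, 0, -1, 0, 0, 0],
    [0, 0, 0, 0, 0, 0],
    [0, 0, 0, 0, 0, 0],
  ],
)

```text
time: 8.77
tool_pos: [0.5745, 0.3588, 0.204]
tool_rot: [-3.141, -0.005, 0.294]
force: [-0.0, 0.1, -3.7]
finger_gap: 0.0381
```

```bash
python3 - <<'E'
from h import *
th=np.radians(-20.5);ex=np.array([np.cos(th),np.sin(th)]);ey=np.array([-ex[1],ex[0]])
c=np.array([.601,.070])
for s in (.05,-.05): print('mat slot',s,c+s*ex+.0*ey)
im,d=camera('wrist');W=cloud('wrist',d)
for r in masks_of('long_strap_c','wrist')[:1]:
    m=r['pixels'];zt=np.nanpercentile(W[...,2][m],60); k=(m&(abs(W[...,2]-zt)<.004))
    rc,z=rect(W,k);print('   top:',np.round(rc[0],1),np.round(rc[1],1),round(rc[2],1),round(z,4))
delta([*(c+.05*ex),.15],th)
E
```

```text
mat slot 0.05 [0.64783361 0.05248963]
mat slot -0.05 [0.55416639 0.08751037]
   top: [574.7 356.4] [ 40.  105.5] 16.8 0.2095
units first-shift-then-turn: tx -0.53 ty 10.47 tz 1.67 az 6.22
```

>>> send_rows(
  steps=[
    [0, 0.3, 0, 0, 0, 0],
    [0, 0.6, 0, 0, 0, 0],
    [0, 0.8, 0, 0, 0, 0],
    [-0.1, 0.8, 0, 0, 0, 0],
    [-0.1, 0.8, 0, 0, 0, 0],
    [-0.1, 0.8, 0, 0, 0, 0],
    [-0.1, 0.8, 0, 0, 0, 0],
    [-0.1, 0.8, 0, 0, 0, 0],
    [0, 0.8, 0, 0, 0, 0],
    [0, 0.8, 0, 0, 0, 0],
    [0, 0.8, 0, 0, 0, 0],
    [0, 0.8, 0, 0, 0, 0],
    [0, 0.7, 0, 0, 0, 0],
    [0, 0.5, 0, 0, 0, 0],
    [0, 0.2, 0, 0, 0, 0],
    [0, 0, 0, 0, 0, 0],
    [0, 0, 0, 0, 0, 0],
  ],
)

```text
time: 10.28
tool_pos: [0.6475, 0.0583, 0.2006]
tool_rot: [-3.14, 0.001, 0.293]
force: [-0.3, 0.2, -2.7]
finger_gap: 0.0381
```

>>> send_rows(
  steps=[
    [0, 0, 0, 0, 0, 0.4],
    [0, 0, 0, 0, 0, 0.8],
    [0, 0, 0, 0, 0, 0.8],
    [0, 0, 0, 0, 0, 0.8],
    [0, 0, 0, 0, 0, 0.8],
    [0, 0, 0, 0, 0, 0.8],
    [0, 0, 0, 0, 0, 0.8],
    [0, 0, 0, 0, 0, 0.8],
    [0, 0, 0, 0, 0, 0.2],
    [0, 0, 0, 0, 0, 0],
    [0, 0, 0, 0, 0, 0],
  ],
)

```text
time: 11.2
tool_pos: [0.6478, 0.0589, 0.2013]
tool_rot: [-3.141, 0.0, -0.352]
force: [-0.6, 0.6, -3.4]
finger_gap: 0.0384
```

```bash
cat >> h.py <<'E'
def top(W,m,pct=60,tol=.004):
    zt=np.nanpercentile(W[...,2][m],pct); k=(m&(abs(W[...,2]-zt)<tol))
    n,l,s,_=cv2.connectedComponentsWithStats(k.astype(np.uint8)); k=l==1+np.argmax(s[1:,4])
    rc,z=rect(W,k); p=W[k]; A=np.c_[p[:,:2],np.ones(len(p))]; s=np.linalg.lstsq(A,p[:,2],rcond=None)[0]
    print('   top:',np.round(rc[0],1),np.round(rc[1],1),round(rc[2],1),'z',round(z,4),'slope',s[:2].round(3))
E
python3 - <<'E'
from h import *
im,d=camera('wrist');W=cloud('wrist',d);save(im,'w4.png')
for t in ['long_strap_c','mat']:
  for r in masks_of(t,'wrist')[:1]: print(t,r['p']);top(W,r['pixels'],50,.012)
th=np.radians(-20.5);ex=np.array([np.cos(th),np.sin(th)])
delta([*(np.array([.601,.07])+.05*ex),.013],th)
o=ctrl.get_obs();print(o['tool_pos'],o['tool_rot'])
E
```

```text
long_strap_c 0.96
   top: [648.7  57.1] [105.5  40.1] 69.8 z 0.2091 slope [-0.002  0.   ]
mat 0.88
   top: [600.1  70.6] [105.3 232.5] 69.4 z 0.0036 slope [0.    0.002]
units first-shift-then-turn: tx 0.06 ty 0.18 tz 6.28 az 0.04
[0.64801116 0.0582796  0.20131513] [-3.14144421e+00  1.44792935e-04 -3.54031824e-01]
```

View pics/w4.png

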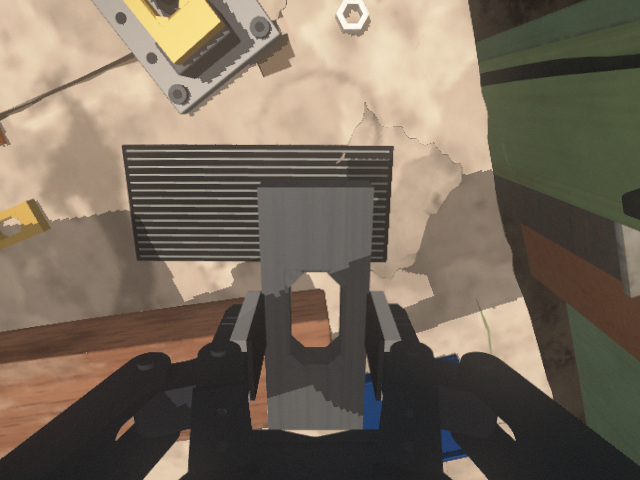

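The strap is held level, centred at (315,310). The mat lies below it at (260,205), clear of the timber.

>>> send_rows(
  steps=[
    [0, 0.1, 0.5, 0, 0, 0],
    [0, 0, 0.8, 0, 0, 0],
    [0, 0, 0.9, 0, 0, 0],
    [0, 0, 0.9, 0, 0, 0],
    [0, 0, 0.9, 0, 0, 0],
    [0, 0, 0.9, 0, 0, 0],
    [0, 0, 0.7, 0, 0, 0],
    [0, 0, 0.4, 0, 0, 0],
    [0, 0, 0.1, 0, 0, 0],
    [0, 0, 0, 0, 0, 0],
    [0, 0, 0, 0, 0, 0],
  ],
)

```text
time: 12.27
tool_pos: [0.6482, 0.0552, 0.0194]
tool_rot: [-3.141, -0.002, -0.355]
force: [-0.3, -0.1, -2.6]
finger_gap: 0.0383
```

>>> send_rows(
  steps=[
    [0, 0, 0.1, 0, 0, 0],
    [0, 0, 0.1, 0, 0, 0],
    [0, 0, 0.05, 0, 0, 0],
    [0, 0, 0, 0, 0, 0],
    [0, 0, 0, 0, 0, 0],
  ],
)

```text
time: 12.68
tool_pos: [0.6471, 0.0552, 0.011]
tool_rot: [-3.141, -0.0, -0.356]
force: [0.9, -0.3, -3.2]
finger_gap: 0.0383
```

>>> send_rows(
  steps=[
    [0, 0, 0.05, 0, 0, 0],
    [0, 0, 0.02, 0, 0, 0],
    [0, 0, 0, 0, 0, 0],
  ],
)

```text
time: 12.93
tool_pos: [0.6475, 0.0552, 0.0095]
tool_rot: [-3.141, -0.001, -0.355]
force: [-1.1, 0.6, 4.6]
finger_gap: 0.0383
```

>>> send_rows(
  steps=[
    [0, 0, 0, 0, 0, 0],
    [0, 0, 0, 0, 0, 0],
    [0, 0, 0, 0, 0, 0],
    [0, 0, 0, 0, 0, 0],
    [0, 0, -0.3, 0, 0, 0],
    [0, 0, -1, 0, 0, 0],
    [0, 0, -1, 0, 0, 0],
    [0, 0, -1, 0, 0, 0],
    [0, 0, -1, 0, 0, 0],
    [0, 0, -1, 0, 0, 0],
    [0, 0, -0.8, 0, 0, 0],
    [0, 0, 0, 0, 0, 0],
  ],
  gripper=70,
)

```text
time: 13.93
tool_pos: [0.6507, 0.0552, 0.1987]
tool_rot: [-3.138, -0.01, -0.355]
force: [0.8, 0.4, 0.6]
finger_gap: 0.0698
```

```bash
python3 - <<'E'
from h import *
im,d=camera('wrist');W=cloud('wrist',d)
for t in ['long_strap_c','mat','short_strap_c']:
  for r in masks_of(t,'wrist')[:1]: print(t,r['p']);top(W,r['pixels'],60,.008)
delta([.6075,.234,.20],.297)
E
```

```text
long_strap_c 0.83
   top: [646.8  54.1] [103.4  40.1] 69.6 z 0.0147 slope [-0.003  0.003]
mat 0.84
   top: [558.3  86. ] [104.8 146.5] 69.4 z 0.0012 slope [-0.003  0.002]
short_strap_c 0.74
   top: [611.  214.6] [40.7 44.3] 17.6 z 0.068 slope [-0.011  0.03 ]
units first-shift-then-turn: tx -3.28 ty -5.14 tz -0.30 az -6.23
```

The long strap is flat on the mat. Next is the short strap.

>>> send_rows(
  steps=[
    [-0.4, -0.7, 0, 0, 0, 0],
    [-0.6, -0.9, 0, 0, 0, 0],
    [-0.6, -0.9, 0, 0, 0, 0],
    [-0.6, -0.9, 0, 0, 0, 0],
    [-0.6, -0.9, 0, 0, 0, 0],
    [-0.5, -0.85, 0, 0, 0, 0],
    [0, 0, 0, 0, 0, -0.9],
    [0, 0, 0, 0, 0, -0.9],
    [0, 0, 0, 0, 0, -0.9],
    [0, 0, 0, 0, 0, -0.9],
    [0, 0, 0, 0, 0, -0.9],
    [0, 0, 0, 0, 0, -0.9],
    [0, 0, 0, 0, 0, -0.83],
    [0, 0, 0, 0, 0, 0],
    [0, 0, 0, 0, 0, 0],
  ],
)

```text
time: 15.38
tool_pos: [0.6071, 0.2342, 0.1902]
tool_rot: [-3.141, 0.003, 0.294]
force: [0.0, -0.9, 0.3]
finger_gap: 0.0702
```

```bash
python3 - <<'E'
from h import *
im,d=camera('wrist');W=cloud('wrist',d)
for t in ['short_strap_c']:
  for r in masks_of(t,'wrist')[:2]: print(t,r['p'],r['point']);top(W,r['pixels'],60,.005)
delta([.6075,.234,.06],.294)
E
```

```text
short_strap_c 0.76 [38.7, 243.2]
   top: [382.7 131.8] [62.6 31.5] 0.8 z 0.0109 slope [-0.001 -0.015]
short_strap_c 0.72 [328.0, 218.7]
   top: [607.3 234.4] [40.1 84. ] 17.2 z 0.0707 slope [0.    0.003]
units first-shift-then-turn: tx -0.00 ty 0.01 tz 4.36 az 0.00
```

>>> send_rows(
  steps=[
    [0, 0, 0.7, 0, 0, 0],
    [0, 0, 0.9, 0, 0, 0],
    [0, 0, 0.9, 0, 0, 0],
    [0, 0, 0.8, 0, 0, 0],
    [0, 0, 0.6, 0, 0, 0],
    [0, 0, 0.4, 0, 0, 0],
    [0, 0, 0, 0, 0, 0],
    [0, 0, 0, 0, 0, 0],
  ],
)

```text
time: 16.15
tool_pos: [0.6078, 0.2344, 0.0624]
tool_rot: [-3.141, 0.001, 0.296]
force: [-0.5, 0.1, 1.0]
finger_gap: 0.0698
```

>>> send_rows(
  steps=[
    [0, 0, 0, 0, 0, 0],
    [0, 0, 0, 0, 0, 0],
    [0, 0, 0, 0, 0, 0],
    [0, 0, 0, 0, 0, 0],
    [0, 0, 0, 0, 0, 0],
    [0, 0, 0, 0, 0, 0],
    [0, 0, 0, 0, 0, 0],
  ],
  gripper=30,
)

```text
time: 16.73
tool_pos: [0.6085, 0.2346, 0.0646]
tool_rot: [-3.142, -0.002, 0.297]
force: [-2.2, -1.0, 6.4]
finger_gap: 0.0375
```

>>> send_rows(
  steps=[
    [0, 0, -0.4, 0, 0, 0],
    [0, 0, -0.5, 0, 0, 0],
    [0, 0, -0.7, 0, 0, 0],
    [0, 0, -0.9, 0, 0, 0],
    [0, 0, -0.9, 0, 0, 0],
    [0, 0, -0.9, 0, 0, 0],
    [0, 0, -0.3, 0, 0, 0],
    [0, 0, 0, 0, 0, 0],
  ],
)

```text
time: 17.4
tool_pos: [0.6102, 0.2351, 0.2047]
tool_rot: [3.141, -0.007, 0.297]
force: [-0.4, 0.2, -2.2]
finger_gap: 0.0378
```

```bash
python3 - <<'E'
from h import *
im,d=camera('wrist');W=cloud('wrist',d)
for r in masks_of('short_strap_c','wrist')[:2]: print(r['p'],r['point']);top(W,r['pixels'],60,.008)
th=np.radians(-20.5);ex=np.array([np.cos(th),np.sin(th)])
delta([*(np.array([.601,.071])-.05*ex),.2],th)
E
```

```text
0.72 [290.8, 291.7]
   top: [609.9 234.9] [40.  85.6] 17.0 z 0.2078 slope [ 0.003 -0.001]
0.58 [37.5, 236.9]
   top: [379.3 131.1] [64.2 31. ] 0.5 z 0.0091 slope [-0.013 -0.033]
units first-shift-then-turn: tx -3.12 ty 4.13 tz 0.01 az 6.25
```

>>> send_rows(
  steps=[
    [-0.2, 0.3, 0, 0, 0, 0],
    [-0.5, 0.6, 0, 0, 0, 0],
    [-0.6, 0.8, 0, 0, 0, 0],
    [-0.6, 0.8, 0, 0, 0, 0],
    [-0.6, 0.8, 0, 0, 0, 0],
    [-0.4, 0.5, 0, 0, 0, 0.3],
    [-0.2, 0.3, 0, 0, 0, 0.7],
    [0, 0, 0, 0, 0, 0.8],
    [0, 0, 0, 0, 0, 0.8],
    [0, 0, 0, 0, 0, 0.8],
    [0, 0, 0, 0, 0, 0.8],
    [0, 0, 0, 0, 0, 0.8],
    [0, 0, 0, 0, 0, 0.8],
    [0, 0, 0, 0, 0, 0.4],
    [0, 0, 0, 0, 0, 0],
    [0, 0, 0, 0, 0, 0],
  ],
)

```text
time: 18.83
tool_pos: [0.5534, 0.0892, 0.1991]
tool_rot: [3.14, 0.003, -0.351]
force: [-0.0, 0.3, -2.7]
finger_gap: 0.0377
```

```bash
python3 - <<'E'
from h import *
im,d=camera('wrist');W=cloud('wrist',d);save(im,'w5.png')
for t in ['short_strap_c','long_strap_c','mat']:
  for r in masks_of(t,'wrist')[:2]: print(t,r['p'],r['point']);top(W,r['pixels'],60,.008)
th=np.radians(-20.5);ex=np.array([np.cos(th),np.sin(th)])
delta([*(np.array([.601,.071])-.05*ex),.0145],th)
E
```

```text
short_strap_c 0.77 [290.0, 291.5]
   top: [555.3  89.6] [85.2 39.9] 69.8 z 0.2052 slope [-0.005 -0.001]
short_strap_c 0.59 [117.5, 229.2]
   top: [381.6 131.4] [64.9 30.4] 0.6 z 0.0112 slope [-0.011  0.004]
long_strap_c 0.81 [442.0, 196.7]
   top: [648.8  54.8] [103.4  41.6] 70.0 z 0.0177 slope [ 0.014 -0.002]
mat 0.85 [377.4, 182.3]
   top: [561.1  84.9] [107.7 145.8] 69.2 z 0.0039 slope [0.001 0.003]
units first-shift-then-turn: tx 0.00 ty 0.04 tz 6.19 az 0.06
```

View pics/w5.png

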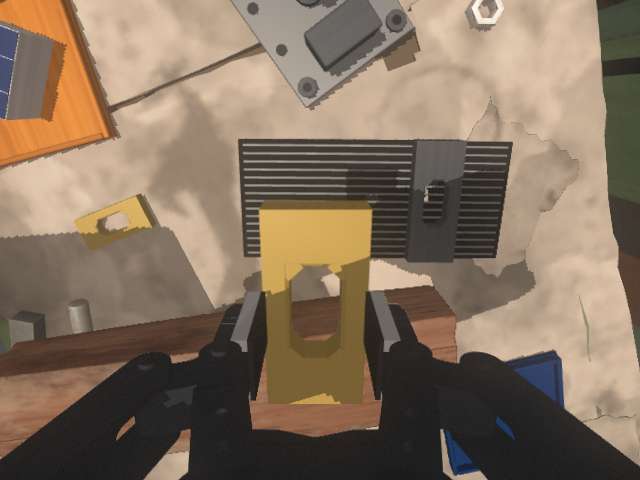

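The short strap is held level at (315,300), and the long strap lies flat on the mat at (435,200). I'll lower the short one.

>>> send_rows(
  steps=[
    [0, 0.1, 0.5, 0, 0, 0],
    [0, 0, 0.8, 0, 0, 0],
    [0, 0, 0.9, 0, 0, 0],
    [0, 0, 0.9, 0, 0, 0],
    [0, 0, 0.9, 0, 0, 0],
    [0, 0, 0.8, 0, 0, 0],
    [0, 0, 0.7, 0, 0, 0],
    [0, 0, 0.4, 0, 0, 0],
    [0, 0, 0.15, 0, 0, 0],
    [0, 0, 0.05, 0, 0, 0],
    [0, 0, 0, 0, 0, 0],
    [0, 0, 0, 0, 0, 0],
  ],
)

```text
time: 20.03
tool_pos: [0.5547, 0.087, 0.0187]
tool_rot: [-3.141, -0.002, -0.352]
force: [0.1, -0.7, -2.1]
finger_gap: 0.0377
```

>>> send_rows(
  steps=[
    [0, 0, 0.1, 0, 0, 0],
    [0, 0, 0.05, 0, 0, 0],
    [0, 0, 0, 0, 0, 0],
    [0, 0, 0, 0, 0, 0],
  ],
)

```text
time: 20.37
tool_pos: [0.5538, 0.087, 0.0135]
tool_rot: [-3.141, -0.0, -0.352]
force: [-0.1, 0.9, -2.7]
finger_gap: 0.0379
```

>>> send_rows(
  steps=[
    [0, 0, 0.05, 0, 0, 0],
    [0, 0, 0.03, 0, 0, 0],
    [0, 0, 0, 0, 0, 0],
    [0, 0, 0, 0, 0, 0],
  ],
)

```text
time: 20.7
tool_pos: [0.554, 0.0869, 0.0116]
tool_rot: [-3.141, -0.001, -0.352]
force: [-2.5, -0.1, 6.8]
finger_gap: 0.0377
```

>>> send_rows(
  steps=[
    [0, 0, 0, 0, 0, 0],
    [0, 0, 0, 0, 0, 0],
    [0, 0, 0, 0, 0, 0],
    [0, 0, 0, 0, 0, 0],
    [0, 0, -0.3, 0, 0, 0],
    [0, 0, -1, 0, 0, 0],
    [0, 0, -1, 0, 0, 0],
    [0, 0, -1, 0, 0, 0],
    [0, 0, -1, 0, 0, 0],
    [0, 0, -1, 0, 0, 0],
    [0, 0, -1, 0, 0, 0],
    [0, 0, -1, 0, 0, 0],
    [0, 0, -0.5, 0, 0, 0],
    [0, 0, 0, 0, 0, 0],
  ],
  gripper=75,
)

```text
time: 21.87
tool_pos: [0.5562, 0.0871, 0.2499]
tool_rot: [-3.138, -0.008, -0.352]
force: [1.2, 0.3, -0.1]
finger_gap: 0.0747
```

```bash
python3 - <<'E'
from h import *
im,d=camera('wrist');W=cloud('wrist',d)
for t in ['short_strap_c','long_strap_c']:
  for r in masks_of(t,'wrist')[:2]: print(t,r['p'],r['point']);top(W,r['pixels'],60,.008)
delta([.590,.25,.27],.285)
E
```

```text
short_strap_c 0.88 [130.3, 200.6]
   top: [379.2 131.3] [64.6 30.4] 0.3 z 0.0093 slope [-0.013 -0.006]
short_strap_c 0.82 [300.2, 183.2]
   top: [553.9  87.6] [83.3 39.1] 69.1 z 0.0151 slope [-0.004  0.006]
long_strap_c 0.76 [419.3, 187.1]
   top: [646.1  54.2] [103.8  41.1] 69.5 z 0.0147 slope [ 0.01  -0.001]
units first-shift-then-turn: tx -0.72 ty -5.53 tz -0.85 az -6.09
```

Both straps are flat on the mat, so step 1 is met. Next I'll look at the bare fixture from above.

>>> send_rows(
  steps=[
    [-0.1, -0.5, -0.2, 0, 0, 0],
    [-0.2, -0.9, -0.2, 0, 0, 0],
    [-0.2, -1, -0.2, 0, 0, 0],
    [-0.2, -1, 0, 0, 0, 0],
    [0, -1, 0, 0, 0, 0],
    [0, -1, 0, 0, 0, 0],
    [0, 0, 0, 0, 0, -0.9],
    [0, 0, 0, 0, 0, -1],
    [0, 0, 0, 0, 0, -1],
    [0, 0, 0, 0, 0, -1],
    [0, 0, 0, 0, 0, -1],
    [0, 0, 0, 0, 0, -1],
    [0, 0, 0, 0, 0, -0.2],
    [0, 0, 0, 0, 0, 0],
    [0, 0, 0, 0, 0, 0],
  ],
)

```text
time: 23.27
tool_pos: [0.5894, 0.246, 0.2617]
tool_rot: [-3.142, 0.002, 0.283]
force: [-0.1, -0.4, -0.5]
finger_gap: 0.0748
```

```bash
python3 - <<'E'
from h import *
o=ctrl.get_obs();print(o['tool_pos'],o['tool_rot'])
im,d=camera('wrist');save(im,'w6.png');W=cloud('wrist',d);np.savez('/tmp/w6',W=W,im=im)
for t in ['guide_block_c','fixture','blank_c']:
  for r in masks_of(t,'wrist')[:1]: print(t,r['p'],r['point']);top(W,r['pixels'],60,.005);m=r['pixels'];print(np.nanpercentile(W[...,2][m],[5,50,95]).round(3))
R=np.array([.59,.29])
near=np.hypot(W[...,0]-R[0],W[...,1]-R[1])<.17
for lo,hi in((.078,.092),(.052,.062)):
    k=(near&(W[...,2]>lo)&(W[...,2]<hi)).astype(np.uint8)
    n,l,s,_=cv2.connectedComponentsWithStats(k)
    for i in range(1,n):
        if s[i,4]>40:
            p=W[l==i];rc=cv2.minAreaRect((p[:,:2]*1000).astype(np.float32));print(lo,s[i,4],p.mean(0).round(4),np.round(rc[0],1),np.round(rc[1],1),round(rc[2],1))
E
```

```text
[0.58939513 0.24601441 0.26171037] [-3.14150977e+00  2.02206849e-03  2.83498480e-01]
guide_block_c 0.84 [326.6, 146.4]
   top: [583.1 311.4] [44.8 20.1] 14.8 z 0.0569 slope [ 0.003 -0.004]
[0.041 0.056 0.058]
fixture 0.83 [327.5, 108.1]
   top: [589.1 294.3] [100.4 242.1] 15.7 z 0.0169 slope [0.    0.001]
[0.016 0.017 0.057]
blank_c 0.94 [90.2, 97.2]
   top: [368.5 272. ] [65.4 46.6] 49.0 z 0.0458 slope [-0.006 -0.   ]
[0.014 0.045 0.047]
0.078 234 [0.572 0.353 0.084] [572.  353.4] [11.4 12.3] 17.1
0.078 175 [0.6039 0.2414 0.0836] [604.2 240.8] [11.8 11.9] 17.1
0.052 1055 [0.5609 0.3949 0.0567] [560.8 395.1] [45.8 12.6] 16.2
0.052 1318 [0.5829 0.3115 0.0569] [583.1 311.3] [44.9 20.1] 14.8
0.052 1173 [0.5942 0.2693 0.0569] [594.8 269. ] [46.  19.7] 15.0
0.052 1344 [0.6149 0.2031 0.0565] [615.3 202.3] [45.6 26.4] 15.6
```

View pics/w6.png

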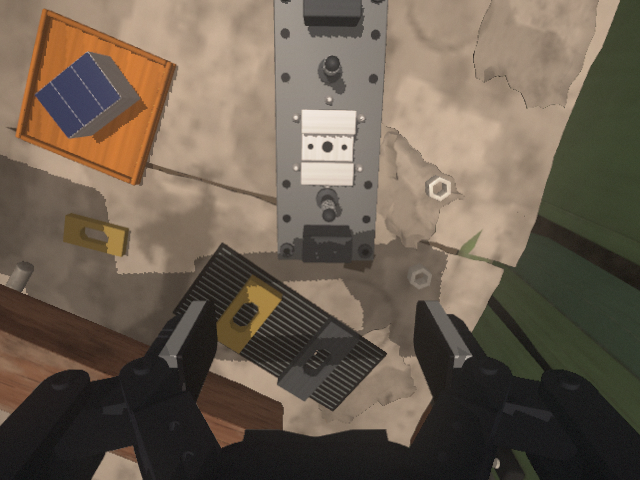

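The bare fixture shows the slotted block at (327,147) and studs at (332,66) and (328,203). Both straps are flat on the mat. From the studs and heel block I get the nest at about (0.5894, 0.2925) with an angle of 15.9°.

```bash
python3 - <<'E'
from h import *
delta([.589,.2905,.021],.264)
E
```

```text
units first-shift-then-turn: tx 0.39 ty -1.43 tz 8.05 az 0.20
```

>>> send_rows(
  steps=[
    [0.2, -0.7, 0.5, 0, 0, 0.2],
    [0.2, -0.73, 0.9, 0, 0, 0],
    [0, 0, 1, 0, 0, 0],
    [0, 0, 1, 0, 0, 0],
    [0, 0, 0.9, 0, 0, 0],
    [0, 0, 0.5, 0, 0, 0],
    [0, 0, 0, 0, 0, 0],
    [0, 0, 0, 0, 0, 0],
  ],
)

```text
time: 24.13
tool_pos: [0.5893, 0.2906, 0.1182]
tool_rot: [3.142, 0.002, 0.265]
force: [-0.2, -0.1, 1.0]
finger_gap: 0.0747
```

```bash
python3 - <<'E'
from h import *
im,d=camera('wrist');save(im,'w7.png')
delta([.589,.2905,.021],.264)
E
```

```text
units first-shift-then-turn: tx -0.05 ty 0.00 tz 3.29 az 0.01
```

View pics/w7.png

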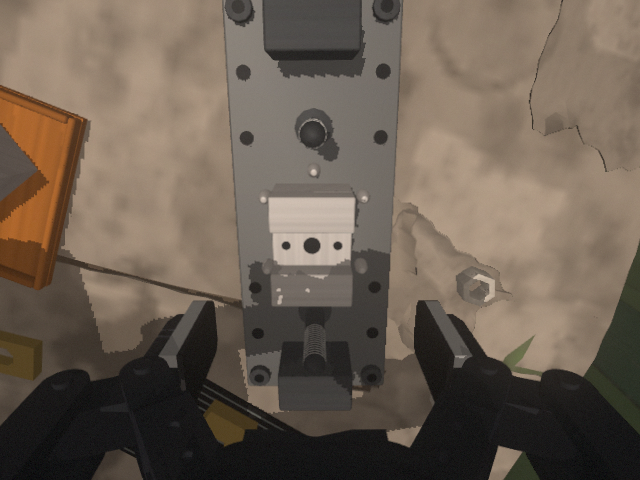

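The block is at (312,245), centred between the fingers, so I'll descend and grasp.

>>> send_rows(
  steps=[
    [-0.05, 0, 0.6, 0, 0, 0],
    [0, 0, 0.8, 0, 0, 0],
    [0, 0, 0.8, 0, 0, 0],
    [0, 0, 0.6, 0, 0, 0],
    [0, 0, 0.35, 0, 0, 0],
    [0, 0, 0, 0, 0, 0],
    [0, 0, 0, 0, 0, 0],
  ],
)

```text
time: 24.77
tool_pos: [0.5893, 0.2907, 0.0255]
tool_rot: [-3.141, -0.002, 0.265]
force: [0.5, 0.3, 0.7]
finger_gap: 0.0746
```

>>> send_rows(
  steps=[
    [0, 0, 0, 0, 0, 0],
    [0, 0, 0, 0, 0, 0],
    [0, 0, 0, 0, 0, 0],
    [0, 0, 0, 0, 0, 0],
    [0, 0, 0, 0, 0, 0],
    [0, 0, 0, 0, 0, 0],
    [0, 0, 0, 0, 0, 0],
  ],
  gripper=36,
)

```text
time: 25.35
tool_pos: [0.5893, 0.2908, 0.0263]
tool_rot: [-3.141, -0.002, 0.265]
force: [-1.5, -0.2, 5.9]
finger_gap: 0.0445
```

>>> send_rows(
  steps=[
    [0, 0, -0.3, 0, 0, 0],
    [0, 0, -0.5, 0, 0, 0],
    [0, 0, -0.8, 0, 0, 0],
    [0, 0, -1, 0, 0, 0],
    [0, 0, -1, 0, 0, 0],
    [0, 0, -1, 0, 0, 0],
    [0, 0, -1, 0, 0, 0],
    [0, 0, 0, 0, 0, 0],
  ],
)

```text
time: 26.02
tool_pos: [0.5921, 0.2919, 0.2003]
tool_rot: [-3.14, -0.012, 0.265]
force: [1.7, 1.4, -1.6]
finger_gap: 0.0447
```

```bash
python3 - <<'E'
from h import *
im,d=camera('wrist');W=cloud('wrist',d)
for r in masks_of('guide_block_c','wrist')[:1]: print(r['p'],r['point']);top(W,r['pixels'],60,.006)
delta([.656,-.191,.2],-.1)
im,d=camera('top');W=cloud('top',d)
for r in masks_of('done_tray','top')[:1]: rc,z=rect(W,r['pixels']);print(rc,z)
E
```

```text
0.92 [314.2, 323.1]
   top: [586.  312.5] [46.3 21.2] 16.2 z 0.2273 slope [ 0.026 -0.075]
units first-shift-then-turn: tx -2.06 ty 16.08 tz -0.19 az 3.49
((658.5150756835938, -194.466064453125), (130.83660888671875, 132.1780242919922), 83.78705596923828) 0.006583377524089451
```

>>> send_rows(
  steps=[
    [-0.1, 0.4, 0, 0, 0, 0],
    [-0.1, 0.8, 0, 0, 0, 0],
    [-0.1, 0.9, 0, 0, 0, 0],
    [-0.1, 0.9, 0, 0, 0, 0],
    [-0.1, 0.9, 0, 0, 0, 0],
    [-0.1, 0.9, 0, 0, 0, 0],
    [-0.1, 0.9, 0, 0, 0, 0],
    [-0.1, 0.9, 0, 0, 0, 0],
    [-0.1, 0.9, 0, 0, 0, 0],
    [-0.1, 0.9, 0, 0, 0, 0],
    [-0.1, 0.9, 0, 0, 0, 0],
    [-0.1, 0.9, 0, 0, 0, 0],
    [-0.1, 0.9, 0, 0, 0, 0],
    [-0.1, 0.9, 0, 0, 0, 0],
    [-0.1, 0.9, 0, 0, 0, 0],
    [-0.1, 0.9, 0, 0, 0, 0],
    [-0.1, 0.8, 0, 0, 0, 0],
    [-0.1, 0.7, 0, 0, 0, 0],
    [0, 0.5, 0, 0, 0, 0],
    [0, 0.2, 0, 0, 0, 0],
  ],
)

```text
time: 27.88
tool_pos: [0.6614, -0.1896, 0.1906]
tool_rot: [-3.141, 0.002, 0.263]
force: [0.1, 0.2, -2.8]
finger_gap: 0.0445
```

>>> send_rows(
  steps=[
    [0, 0, 0, 0, 0, 0.5],
    [0, 0, 0, 0, 0, 0.9],
    [0, 0, 0, 0, 0, 0.9],
    [0, 0, 0, 0, 0, 0.9],
    [0, 0, 0, 0, 0, 0.3],
    [0, 0, 0, 0, 0, 0],
    [0, 0, 0, 0, 0, 0],
  ],
)

```text
time: 28.47
tool_pos: [0.6617, -0.1861, 0.1916]
tool_rot: [-3.141, 0.001, -0.099]
force: [-0.8, 1.3, -2.7]
finger_gap: 0.0449
```

```bash
python3 - <<'E'
from h import *
im,d=camera('wrist');W=cloud('wrist',d);save(im,'w8.png')
for t in ['guide_block_c','done_tray']:
  for r in masks_of(t,'wrist')[:1]: print(r['p'],r['point']);top(W,r['pixels'],50,.006)
delta([.656,-.191,.2],-.1)
E
```

```text
0.71 [313.3, 321.2]
   top: [ 665.9 -165.7] [23.7 47.1] 83.7 z 0.2219 slope [-0.013 -0.087]
0.96 [311.8, 184.9]
   top: [ 660.1 -183.4] [ 90.7 114.5] 84.5 z 0.0057 slope [-0.     0.004]
units first-shift-then-turn: tx -0.18 ty 0.17 tz -0.27 az 0.00
```

View pics/w8.png

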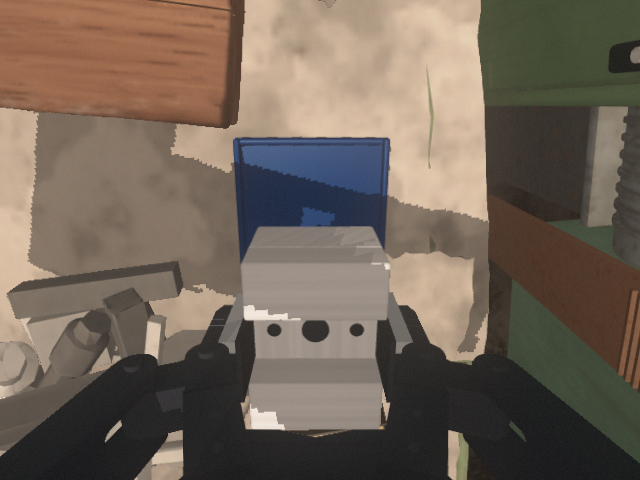

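The block is held, slightly tilted (about 0.08 rad), and the tray is below it at (312,190). I'll lower until contact.

>>> send_rows(
  steps=[
    [-0.15, 0.15, 0.5, 0, 0, 0],
    [0, 0, 0.8, 0, 0, 0],
    [0, 0, 0.9, 0, 0, 0],
    [0, 0, 0.9, 0, 0, 0],
    [0, 0, 0.9, 0, 0, 0],
    [0, 0, 0.8, 0, 0, 0],
    [0, 0, 0.5, 0, 0, 0],
    [0, 0, 0.3, 0, 0, 0],
    [0, 0, 0.1, 0, 0, 0],
    [0, 0, 0, 0, 0, 0],
    [0, 0, 0, 0, 0, 0],
  ],
)

```text
time: 29.53
tool_pos: [0.6581, -0.1913, 0.0223]
tool_rot: [3.141, -0.002, -0.101]
force: [1.1, -0.9, -2.6]
finger_gap: 0.0446
```

>>> send_rows(
  steps=[
    [0, 0, 0.05, 0, 0, 0],
    [0, 0, 0.05, 0, 0, 0],
    [0, 0, 0, 0, 0, 0],
    [0, 0, 0, 0, 0, 0],
  ],
)

```text
time: 29.87
tool_pos: [0.6574, -0.1911, 0.0188]
tool_rot: [3.142, -0.001, -0.101]
force: [0.0, -0.3, -3.0]
finger_gap: 0.0446
```

>>> send_rows(
  steps=[
    [0, 0, 0.05, 0, 0, 0],
    [0, 0, 0.05, 0, 0, 0],
    [0, 0, 0, 0, 0, 0],
    [0, 0, 0, 0, 0, 0],
  ],
)

```text
time: 30.2
tool_pos: [0.6574, -0.1911, 0.0154]
tool_rot: [-3.142, -0.0, -0.101]
force: [0.9, 0.8, -1.7]
finger_gap: 0.0447
```

>>> send_rows(
  steps=[
    [0, 0, 0.04, 0, 0, 0],
    [0, 0, 0.04, 0, 0, 0],
    [0, 0, 0, 0, 0, 0],
  ],
)

```text
time: 30.45
tool_pos: [0.6574, -0.1911, 0.0153]
tool_rot: [3.141, -0.001, -0.101]
force: [-5.5, 1.1, 14.8]
finger_gap: 0.0447
```

>>> send_rows(
  steps=[
    [0, 0, 0, 0, 0, 0],
    [0, 0, 0, 0, 0, 0],
    [0, 0, 0, 0, 0, 0],
    [0, 0, 0, 0, 0, 0],
    [0, 0, -0.3, 0, 0, 0],
    [0, 0, -0.8, 0, 0, 0],
    [0, 0, -1, 0, 0, 0],
    [0, 0, -1, 0, 0, 0],
    [0, 0, -1, 0, 0, 0],
    [0, 0, -1, 0, 0, 0],
    [0, 0, -1, 0, 0, 0],
    [0, 0, -1, 0, 0, 0],
    [0, 0, 0, 0, 0, 0],
  ],
  gripper=64,
)

```text
time: 31.53
tool_pos: [0.6609, -0.1924, 0.234]
tool_rot: [3.138, -0.011, -0.101]
force: [1.3, 0.2, 1.4]
finger_gap: 0.064
```

```bash
python3 - <<'E'
from h import *
im,d=camera('wrist');W=cloud('wrist',d)
for t in ['guide_block_c','done_tray']:
  for r in masks_of(t,'wrist')[:1]: print(t,r['p'],r['point']);top(W,r['pixels'],70,.006)
print('jaw yaw for blank: short axis 49-90=-41 or rect first=65 along 49deg')
delta([.48,.22,.22],-.1)
E
```

```text
done_tray 0.66 [333.3, 190.2]
   top: [ 657.5 -194.7] [117.5 115.8] 84.7 z 0.0025 slope [-0.003  0.001]
jaw yaw for blank: short axis 49-90=-41 or rect first=65 along 49deg
units first-shift-then-turn: tx -7.25 ty -13.03 tz 0.21 az -0.01
```

```bash
python3 - <<'E'
from h import *
im,d=camera('wrist');W=cloud('wrist',d)
z=W[...,2]; m=(np.hypot(W[...,0]-.657,W[...,1]+.195)<.055)&(z>.02)
print(m.sum(),np.nanpercentile(z[m],[5,50,95]).round(3))
k=m&(z>.04)
rc,zz=rect(W,k);print(rc,zz); top(W,k,50,.004)
im,d=camera('scene')
print([(r['p'],np.round(r['point'])) for r in masks_of('guide_block_c','scene')[:3]])
delta([.3685,.272,.22],-.716)
E
```

```text
46032 [0.044 0.289 0.314]
((657.446533203125, -190.48109436035156), (63.01424026489258, 109.95996856689453), 84.20013427734375) 0.29113823948007067
   top: [ 605.3 -185.8] [26.   4.8] 78.8 z 0.2891 slope [ 0.063 -0.009]
[(0.7, array([388., 170.]))]
units first-shift-then-turn: tx -11.09 ty -14.37 tz 0.14 az 5.87
```

>>> send_rows(
  steps=[
    [-0.35, -0.4, 0, 0, 0, 0],
    [-0.6, -0.8, 0, 0, 0, 0],
    [-0.7, -0.9, 0, 0, 0, 0],
    [-0.7, -0.9, 0, 0, 0, 0],
    [-0.7, -0.9, 0, 0, 0, 0],
    [-0.7, -0.9, 0, 0, 0, 0],
    [-0.7, -0.9, 0, 0, 0, 0],
    [-0.7, -0.9, 0, 0, 0, 0],
    [-0.7, -0.9, 0, 0, 0, 0],
    [-0.7, -0.9, 0, 0, 0, 0],
    [-0.7, -0.9, 0, 0, 0, 0],
    [-0.7, -0.9, 0, 0, 0, 0],
    [-0.7, -0.9, 0, 0, 0, 0],
    [-0.7, -0.9, 0, 0, 0, 0],
    [-0.7, -0.9, 0, 0, 0, 0],
    [-0.6, -0.8, 0, 0, 0, 0],
    [-0.4, -0.6, 0, 0, 0, 0],
    [0, 0, 0, 0, 0, 0.6],
    [0, 0, 0, 0, 0, 0.9],
    [0, 0, 0, 0, 0, 0.9],
  ],
)

```text
time: 33.5
tool_pos: [0.3695, 0.2694, 0.2248]
tool_rot: [3.14, 0.002, -0.355]
force: [0.3, -0.4, -0.0]
finger_gap: 0.0636
```

>>> send_rows(
  steps=[
    [0, 0, 0, 0, 0, 0.9],
    [0, 0, 0, 0, 0, 0.9],
    [0, 0, 0, 0, 0, 0.9],
    [0, 0, 0, 0, 0, 0.77],
    [0, 0, 0, 0, 0, 0],
    [0, 0, 0, 0, 0, 0],
  ],
)

```text
time: 34.0
tool_pos: [0.3702, 0.2689, 0.2251]
tool_rot: [3.14, 0.001, -0.713]
force: [-0.0, -0.8, 1.0]
finger_gap: 0.0639
```

```bash
python3 - <<'E'
from h import *
im,d=camera('wrist');W=cloud('wrist',d);save(im,'w9.png')
for r in masks_of('blank_c','wrist')[:1]: print(r['p'],r['point']);top(W,r['pixels'],70,.005)
delta([.3685,.272,.015],-.716)
for n in ('top','scene'):
    im,d=camera(n);W=cloud(n,d)
    if n=='scene':
        save(cv2.resize(im[120:240,320:480],(640,480),interpolation=cv2.INTER_CUBIC),'s9.png')
    for t in ['guide_block_c','done_tray']:
      for r in masks_of(t,n)[:2]: print(n,t,r['p'],np.round(r['point']));top(W,r['pixels'],70,.006)
E
```

```text
0.82 [313.0, 201.6]
   top: [368.  272.2] [63.8 46.1] 48.9 z 0.0456 slope [0.001 0.004]
units first-shift-then-turn: tx -0.11 ty -0.03 tz 7.01 az 0.02
top guide_block_c 0.66 [460. 199.]
   top: [ 658.8 -167.4] [21.4 47.8] 84.5 z 0.0457 slope [0.013 0.031]
top done_tray 0.87 [454. 210.]
   top: [ 656.5 -190.7] [125.7 125.8] 84.7 z 0.0071 slope [ 0.001 -0.001]
scene guide_block_c 0.7 [393. 171.]
   top: [ 654.9 -212. ] [23.  49.7] 78.6 z 0.0452 slope [ 0.022 -0.116]
scene done_tray 0.89 [402. 181.]
   top: [ 623.7 -211.3] [82.4 64.2] 85.3 z 0.0086 slope [-0.068 -0.04 ]
```

View pics/s9.png

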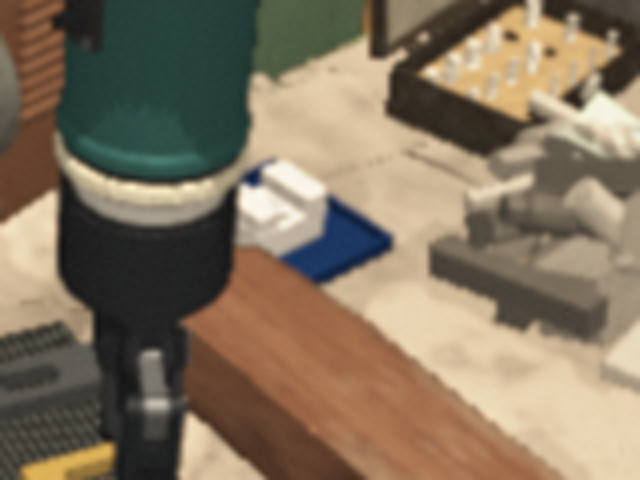

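The slotted block stands in the blue tray at about (285,205) in the crop, with both lands at z≈45 mm, so it is flat. Next I'll grasp the blank.

>>> send_rows(
  steps=[
    [-0.12, -0.04, 0.6, 0, 0, 0],
    [0, 0, 0.9, 0, 0, 0],
    [0, 0, 1, 0, 0, 0],
    [0, 0, 1, 0, 0, 0],
    [0, 0, 1, 0, 0, 0],
    [0, 0, 1, 0, 0, 0],
    [0, 0, 0.7, 0, 0, 0],
    [0, 0, 0.5, 0, 0, 0],
    [0, 0, 0.1, 0, 0, 0],
    [0, 0, 0, 0, 0, 0],
    [0, 0, 0, 0, 0, 0],
  ],
  gripper=70,
)

```text
time: 35.32
tool_pos: [0.3692, 0.2728, 0.0224]
tool_rot: [-3.141, -0.0, -0.716]
force: [0.2, -0.1, 0.1]
finger_gap: 0.0702
```

>>> send_rows(
  steps=[
    [0, 0, 0.05, 0, 0, 0],
    [0, 0, 0, 0, 0, 0],
    [0, 0, 0, 0, 0, 0],
    [0, 0, 0, 0, 0, 0],
    [0, 0, 0, 0, 0, 0],
    [0, 0, 0, 0, 0, 0],
    [0, 0, 0, 0, 0, 0],
    [0, 0, 0, 0, 0, 0],
  ],
  gripper=36,
  grip_force=70,
)

```text
time: 35.98
tool_pos: [0.3694, 0.2731, 0.0217]
tool_rot: [-3.139, -0.0, -0.716]
force: [-1.2, 1.2, 6.7]
finger_gap: 0.0445
```

>>> send_rows(
  steps=[
    [0, 0, -0.3, 0, 0, 0],
    [0, 0, -0.5, 0, 0, 0],
    [0, 0, -0.8, 0, 0, 0],
    [0, 0, -1, 0, 0, 0],
    [0, 0, -1, 0, 0, 0],
    [0, 0, -1, 0, 0, 0],
    [0, 0, -0.8, 0, 0, 0],
    [0, 0, -0.5, 0, 0, 0],
    [0, 0, 0, 0, 0, 0],
  ],
)

```text
time: 36.73
tool_pos: [0.3705, 0.2734, 0.2014]
tool_rot: [-3.135, -0.003, -0.716]
force: [0.9, 0.9, -4.1]
finger_gap: 0.0442
```

```bash
python3 - <<'E'
from h import *
im,d=camera('wrist');W=cloud('wrist',d)
for r in masks_of('blank_c','wrist')[:1]: print(r['p'],r['point']);top(W,r['pixels'],60,.01)
delta([.5894,.2925,.2],.2775)
E
```

```text
0.86 [317.5, 321.1]
   top: [369.5 270.9] [65.1 47.3] 49.0 z 0.2231 slope [-0.014 -0.017]
units first-shift-then-turn: tx 5.11 ty -5.34 tz -0.07 az -9.49
```

>>> send_rows(
  steps=[
    [0.4, -0.4, 0, 0, 0, 0],
    [0.6, -0.64, 0, 0, 0, 0],
    [0.7, -0.7, 0, 0, 0, 0],
    [0.7, -0.8, 0, 0, 0, 0],
    [0.7, -0.8, 0, 0, 0, 0],
    [0.7, -0.7, 0, 0, 0, -0.3],
    [0.7, -0.7, 0, 0, 0, -0.6],
    [0.4, -0.4, 0, 0, 0, -0.8],
    [0.2, -0.2, 0, 0, 0, -0.8],
    [0, 0, 0, 0, 0, -0.9],
    [0, 0, 0, 0, 0, -0.9],
    [0, 0, 0, 0, 0, -0.9],
    [0, 0, 0, 0, 0, -0.9],
    [0, 0, 0, 0, 0, -0.9],
    [0, 0, 0, 0, 0, -0.9],
    [0, 0, 0, 0, 0, -0.8],
    [0, 0, 0, 0, 0, -0.5],
    [0, 0, 0, 0, 0, -0.3],
    [0, 0, 0, 0, 0, 0],
    [0, 0, 0, 0, 0, 0],
  ],
)

```text
time: 38.5
tool_pos: [0.5876, 0.2965, 0.1952]
tool_rot: [3.141, 0.004, 0.278]
force: [-0.0, -0.9, -4.6]
finger_gap: 0.0444
```

```bash
cat >> h.py <<'E'
N=np.array([.5894,.2925]); A=.2775
def fx(x,y): return N+x*np.array([np.cos(A),np.sin(A)])+y*np.array([-np.sin(A),np.cos(A)])
E
python3 - <<'E'
from h import *
o=ctrl.get_obs();print(o['tool_pos'],o['tool_rot'])
im,d=camera('wrist');W=cloud('wrist',d);save(im,'w10.png')
for r in masks_of('blank_c','wrist')[:1]: print(r['p'],r['point']);top(W,r['pixels'],60,.01)
z=W[...,2];k=(abs(W[...,0]-fx(0,64)[0])<.015)&(abs(W[...,1]-fx(0,64)[1])<.015)&(z>.07)&(z<.1)
print(rect(W,k),fx(0,64)); k=(np.hypot(W[...,0]-fx(0,114)[0],W[...,1]-fx(0,114)[1])<.035)&(z>.05)&(z<.065);print(rect(W,k),fx(0,114))
delta([.5894,.2925,.2],.2775)
E
```

```text
[0.58760845 0.29650246 0.19524229] [3.14134746 0.00382336 0.27792843]
0.84 [318.8, 322.7]
   top: [589.6 294.3] [46.7 65.1] 16.1 z 0.2193 slope [ 0.004 -0.025]
(((0.0, 0.0), (0.0, 0.0), 0.0), np.float64(nan)) [-16.94353753  61.8440727 ]
(((0.0, 0.0), (0.0, 0.0), 0.0), np.float64(nan)) [-30.64114497 109.93123887]
units first-shift-then-turn: tx 0.00 ty 0.15 tz -0.13 az 0.01
  return _methods._mean(a, axis=axis, dtype=dtype,
  ret = ret.dtype.type(ret / rcount)
```

View pics/w10.png

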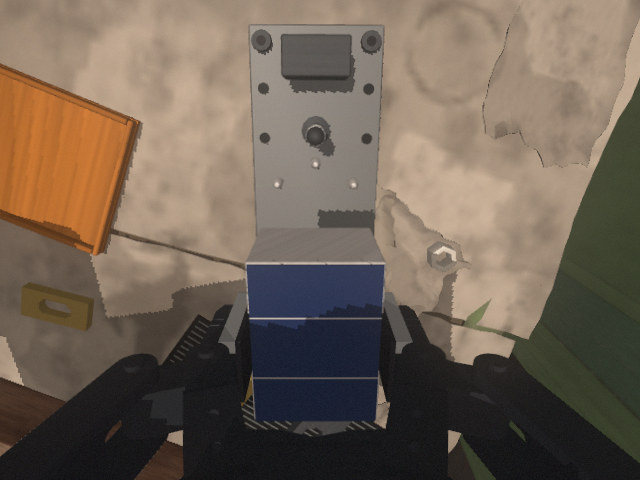

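```bash
python3 - <<'E'
from h import *
im,d=camera('wrist');W=cloud('wrist',d)
z=W[...,2]
p=fx(0,.064);k=(np.hypot(W[...,0]-p[0],W[...,1]-p[1])<.015)&(z>.08)&(z<.1);print(rect(W,k),p)
p=fx(0,.114); k=(np.hypot(W[...,0]-p[0],W[...,1]-p[1])<.035)&(z>.05)&(z<.065);print(rect(W,k),p)
for y in (-.023,.023):
  pass
m=(z>.022)&(z<.035)
for q in [(.03,.023),(-.03,.023),(0,.039)]:
    p=fx(*q);k=m&(np.hypot(W[...,0]-p[0],W[...,1]-p[1])<.012); print(q,k.sum(),rect(W,k)[0][:2] if k.sum()>5 else '',p.round(4))
E
```

```text
(((572.8277587890625, 353.5038146972656), (11.929635047912598, 11.952123641967773), 60.09435272216797), np.float64(0.08415679957798544)) [0.57186706 0.35405157]
(((559.0322875976562, 401.2989196777344), (45.751399993896484, 25.98993682861328), 15.838034629821777), np.float64(0.05697784476330295)) [0.55816946 0.40213874]
(0.03, 0.023) 68 ((612.0682373046875, 322.1814270019531), (6.87074089050293, 6.737974643707275)) [0.612  0.3228]
(-0.03, 0.023) 74 ((554.7416381835938, 306.46124267578125), (7.337856292724609, 6.258863925933838)) [0.5542 0.3064]
(0, 0.039) 86 ((579.511474609375, 329.51324462890625), (7.057291030883789, 7.070073127746582)) [0.5787 0.33  ]
```

The dowels and studs agree to within 1 mm, and the blank is aligned. I'll lower it to just above the dowels and then step down.

>>> send_rows(
  steps=[
    [0, 0.06, 0.5, 0, 0, 0],
    [0, 0, 0.8, 0, 0, 0],
    [0, 0, 0.9, 0, 0, 0],
    [0, 0, 0.9, 0, 0, 0],
    [0, 0, 0.8, 0, 0, 0],
    [0, 0, 0.5, 0, 0, 0],
    [0, 0, 0.3, 0, 0, 0],
    [0, 0, 0, 0, 0, 0],
    [0, 0, 0, 0, 0, 0],
  ],
)

```text
time: 39.4
tool_pos: [0.5895, 0.2954, 0.0565]
tool_rot: [-3.141, 0.0, 0.279]
force: [1.1, -0.5, -4.1]
finger_gap: 0.0448
```

```bash
python3 - <<'E'
from h import *
o=ctrl.get_obs();print(o['tool_pos'],o['tool_rot'])
im,d=camera('wrist');W=cloud('wrist',d)
for r in masks_of('blank_c','wrist')[:1]: print(r['p'],r['point']);top(W,r['pixels'],60,.01)
E
```

```text
[0.58952845 0.29539096 0.05653251] [-3.14147433e+00  1.15608445e-04  2.78835291e-01]
0.83 [317.9, 321.4]
   top: [592.2 293.3] [46.2 65. ] 16.0 z 0.081 slope [ 0.007 -0.023]
```

>>> send_rows(
  steps=[
    [-0.06, 0, 0.2, 0, 0, 0],
    [0, 0, 0.2, 0, 0, 0],
    [0, 0, 0.1, 0, 0, 0],
    [0, 0, 0, 0, 0, 0],
    [0, 0, 0, 0, 0, 0],
  ],
)

```text
time: 39.92
tool_pos: [0.5873, 0.2947, 0.0412]
tool_rot: [-3.142, 0.001, 0.279]
force: [0.2, -0.0, -3.7]
finger_gap: 0.0446
```

>>> send_rows(
  steps=[
    [0, 0, 0.1, 0, 0, 0],
    [0, 0, 0.08, 0, 0, 0],
    [0, 0, 0, 0, 0, 0],
    [0, 0, 0, 0, 0, 0],
  ],
)

```text
time: 40.25
tool_pos: [0.5874, 0.2947, 0.0358]
tool_rot: [-3.142, 0.0, 0.279]
force: [0.2, 0.2, -3.8]
finger_gap: 0.0447
```

>>> send_rows(
  steps=[
    [0, 0, 0.06, 0, 0, 0],
    [0, 0, 0.04, 0, 0, 0],
    [0, 0, 0, 0, 0, 0],
    [0, 0, 0, 0, 0, 0],
  ],
)

```text
time: 40.58
tool_pos: [0.5876, 0.2948, 0.033]
tool_rot: [-3.141, 0.0, 0.279]
force: [-0.3, 0.1, -3.9]
finger_gap: 0.0446
```

>>> send_rows(
  steps=[
    [0, 0, 0.06, 0, 0, 0],
    [0, 0, 0.04, 0, 0, 0],
    [0, 0, 0, 0, 0, 0],
    [0, 0, 0, 0, 0, 0],
  ],
)

```text
time: 40.92
tool_pos: [0.5877, 0.2948, 0.0328]
tool_rot: [-3.142, -0.001, 0.279]
force: [-5.8, -2.7, 15.7]
finger_gap: 0.045
```

>>> send_rows(
  steps=[
    [0, 0, -0.03, 0, 0, 0],
    [0, 0, 0, 0, 0, 0],
    [0, 0, 0, 0, 0, 0],
    [0, 0, 0, 0, 0, 0],
    [0, 0, -0.3, 0, 0, 0],
    [0, 0, -0.8, 0, 0, 0],
    [0, 0, -1, 0, 0, 0],
    [0, 0, -1, 0, 0, 0],
    [0, 0, -1, 0, 0, 0],
    [0, 0, -1, 0, 0, 0],
    [0, 0, -1, 0, 0, 0],
    [0, 0, -0.8, 0, 0, 0],
    [0, 0.6, 0, 0, 0, 0],
    [0, 0.8, 0, 0, 0, 0],
    [0, 0, 0, 0, 0, 0],
  ],
  gripper=70,
)

```text
time: 42.17
tool_pos: [0.6005, 0.2513, 0.2393]
tool_rot: [3.139, -0.002, 0.277]
force: [0.4, -0.1, -0.3]
finger_gap: 0.0699
```

```bash
python3 - <<'E'
from h import *
im,d=camera('wrist');W=cloud('wrist',d)
for t in ['blank_c','long_strap_c']:
  for r in masks_of(t,'wrist')[:1]: print(t,r['p'],r['point']);top(W,r['pixels'],60,.006)
z=W[...,2]
for y in (.064,-.054):
    p=fx(0,y);k=(np.hypot(W[...,0]-p[0],W[...,1]-p[1])<.015)&(z>.08)&(z<.1);print(rect(W,k))
delta([.647,.0545,.20],-.355)
E
```

```text
blank_c 0.94 [317.1, 147.1]
   top: [589.  294.4] [46.1 63.7] 16.1 z 0.0561 slope [-0.     0.002]
long_strap_c 0.77 [303.7, 367.3]
   top: [647.5  56.2] [105.6  41.5] 69.3 z 0.0162 slope [ 0.01  -0.004]
(((571.2230834960938, 354.852294921875), (11.205939292907715, 11.757791519165039), 15.008341789245605), np.float64(0.0836634666778163))
(((602.8419799804688, 242.24124145507812), (11.570173263549805, 11.11072063446045), 57.74201965332031), np.float64(0.08305561037053161))
units first-shift-then-turn: tx -0.29 ty 6.85 tz 1.27 az 6.05
```

The blank is seated: top at 56 mm, level and on centre. Next I'll fetch the long strap.

>>> send_rows(
  steps=[
    [0, 0.5, 0, 0, 0, 0],
    [0, 0.8, 0, 0, 0, 0],
    [-0.1, 0.9, 0, 0, 0, 0],
    [-0.1, 0.9, 0, 0, 0, 0],
    [-0.1, 0.9, 0, 0, 0, 0],
    [0, 0.9, 0, 0, 0, 0],
    [0, 0.9, 0, 0, 0, 0],
    [0, 0.7, 0, 0, 0, 0],
    [0, 0.35, 0, 0, 0, 0.5],
    [0, 0, 0, 0, 0, 0.9],
    [0, 0, 0, 0, 0, 0.9],
    [0, 0, 0, 0, 0, 0.9],
    [0, 0, 0, 0, 0, 0.9],
    [0, 0, 0, 0, 0, 0.9],
    [0, 0, 0, 0, 0, 0.9],
    [0, 0, 0.3, 0, 0, 0.15],
    [0, 0, 0.7, 0, 0, 0],
    [0, 0, 0.5, 0, 0, 0],
    [0, 0, 0, 0, 0, 0],
    [0, 0, 0, 0, 0, 0],
  ],
)

```text
time: 43.98
tool_pos: [0.6461, 0.0545, 0.1915]
tool_rot: [3.141, 0.003, -0.353]
force: [-0.2, 0.4, 0.5]
finger_gap: 0.0698
```

```bash
python3 - <<'E'
from h import *
im,d=camera('wrist');W=cloud('wrist',d)
for t in ['long_strap_c']:
  for r in masks_of(t,'wrist')[:1]: print(t,r['p'],r['point']);top(W,r['pixels'],60,.006)
delta([.647,.0545,.008],-.355)
E
```

```text
long_strap_c 0.89 [304.1, 198.1]
   top: [650.   53.8] [104.   40.1] 69.6 z 0.0187 slope [0.003 0.003]
units first-shift-then-turn: tx -0.02 ty 0.00 tz 6.18 az 0.02
```

>>> send_rows(
  steps=[
    [0, 0, 0.6, 0, 0, 0],
    [0, 0, 0.9, 0, 0, 0],
    [0, 0, 1, 0, 0, 0],
    [0, 0, 1, 0, 0, 0],
    [0, 0, 1, 0, 0, 0],
    [0, 0, 0.8, 0, 0, 0],
    [0, 0, 0.5, 0, 0, 0],
    [0, 0, 0.2, 0, 0, 0],
    [0, 0, 0, 0, 0, 0],
    [0, 0, 0, 0, 0, 0],
  ],
)

```text
time: 44.92
tool_pos: [0.6483, 0.0544, 0.014]
tool_rot: [-3.141, -0.002, -0.354]
force: [0.3, -0.2, -0.8]
finger_gap: 0.0701
```

>>> send_rows(
  steps=[
    [0, 0, 0.1, 0, 0, 0],
    [0, 0, 0.1, 0, 0, 0],
    [0, 0, 0, 0, 0, 0],
    [0, 0, 0, 0, 0, 0],
  ],
)

```text
time: 45.25
tool_pos: [0.6474, 0.0544, 0.0075]
tool_rot: [-3.141, -0.001, -0.354]
force: [-0.1, 0.2, -0.3]
finger_gap: 0.07
```

>>> send_rows(
  steps=[
    [0, 0, 0, 0, 0, 0],
    [0, 0, 0, 0, 0, 0],
    [0, 0, 0, 0, 0, 0],
    [0, 0, 0, 0, 0, 0],
    [0, 0, 0, 0, 0, 0],
    [0, 0, 0, 0, 0, 0],
    [0, 0, 0, 0, 0, 0],
  ],
  gripper=30,
  grip_force=60,
)

```text
time: 45.83
tool_pos: [0.6474, 0.0544, 0.0076]
tool_rot: [-3.141, -0.0, -0.354]
force: [-0.9, -0.1, 4.4]
finger_gap: 0.0381
```

>>> send_rows(
  steps=[
    [0, 0, -0.3, 0, 0, 0],
    [0, 0, -0.6, 0, 0, 0],
    [0, 0, -0.9, 0, 0, 0],
    [0, 0, -1, 0, 0, 0],
    [0, 0, -1, 0, 0, 0],
    [0, 0, -1, 0, 0, 0],
    [0, 0, -0.9, 0, 0, 0],
    [0, 0, -0.6, 0, 0, 0],
    [0, 0, -0.2, 0, 0, 0],
    [0, 0, 0, 0, 0, 0],
  ],
)

```text
time: 46.67
tool_pos: [0.648, 0.0544, 0.2037]
tool_rot: [-3.141, -0.003, -0.354]
force: [0.4, -0.4, -2.7]
finger_gap: 0.0384
```

```bash
python3 - <<'E'
from h import *
im,d=camera('wrist');W=cloud('wrist',d)
for t in ['long_strap_c']:
  for r in masks_of(t,'wrist')[:1]: print(t,r['p'],r['point']);top(W,r['pixels'],60,.008)
delta([*fx(0,.068),.20],.278)
E
```

```text
long_strap_c 0.63 [315.0, 271.8]
   top: [648.1  53.7] [105.2  40. ] 69.6 z 0.2117 slope [-0.  0.]
units first-shift-then-turn: tx -5.87 ty -8.62 tz 0.02 az -6.04
```

>>> send_rows(
  steps=[
    [-0.3, -0.4, 0, 0, 0, 0],
    [-0.5, -0.7, 0, 0, 0, 0],
    [-0.6, -0.9, 0, 0, 0, 0],
    [-0.6, -0.9, 0, 0, 0, 0],
    [-0.6, -0.9, 0, 0, 0, 0],
    [-0.6, -0.9, 0, 0, 0, 0],
    [-0.6, -0.9, 0, 0, 0, 0],
    [-0.6, -0.9, 0, 0, 0, 0],
    [-0.6, -0.9, 0, 0, 0, 0],
    [-0.5, -0.7, 0, 0, 0, -0.3],
    [-0.37, -0.52, 0, 0, 0, -0.7],
    [0, 0, 0, 0, 0, -0.8],
    [0, 0, 0, 0, 0, -0.8],
    [0, 0, 0, 0, 0, -0.8],
    [0, 0, 0, 0, 0, -0.8],
    [0, 0, 0, 0, 0, -0.8],
    [0, 0, 0, 0, 0, -0.6],
    [0, 0, 0, 0, 0, -0.44],
    [0, 0, 0, 0, 0, 0],
    [0, 0, 0, 0, 0, 0],
  ],
)

```text
time: 48.43
tool_pos: [0.5698, 0.3579, 0.2001]
tool_rot: [3.141, 0.003, 0.277]
force: [0.2, -0.7, -2.2]
finger_gap: 0.0381
```

```bash
python3 - <<'E'
from h import *
o=ctrl.get_obs();print(o['tool_pos'],o['tool_rot'])
im,d=camera('wrist');W=cloud('wrist',d);save(im,'w11.png')
for t in ['long_strap_c']:
  for r in masks_of(t,'wrist')[:1]: print(t,r['p'],r['point']);top(W,r['pixels'],60,.008)
z=W[...,2]
p=fx(0,.114); k=(np.hypot(W[...,0]-p[0],W[...,1]-p[1])<.035)&(z>.05)&(z<.065);print(rect(W,k),p)
p=fx(0,.064);k=(np.hypot(W[...,0]-p[0],W[...,1]-p[1])<.015)&(z>.08)&(z<.1);print(rect(W,k),p)
print(fx(0,.07))
delta([*fx(0,.07),.1],.278)
E
```

```text
[0.56984973 0.3578638  0.20008621] [3.1413537  0.00323601 0.27670719]
long_strap_c 0.66 [311.1, 271.0]
   top: [571.2 357.2] [ 40.7 105.1] 15.8 z 0.2103 slope [-0.003 -0.001]
(((559.2428588867188, 401.6634216308594), (45.931758880615234, 25.99155616760254), 15.636075973510742), np.float64(0.0569090177192906)) [0.55816946 0.40213874]
(((0.0, 0.0), (0.0, 0.0), 0.0), np.float64(nan)) [0.57186706 0.35405157]
[0.57022335 0.35982203]
units first-shift-then-turn: tx 0.01 ty -0.06 tz 3.36 az -0.01
  return _methods._mean(a, axis=axis, dtype=dtype,
  ret = ret.dtype.type(ret / rcount)
```

View pics/w11.png

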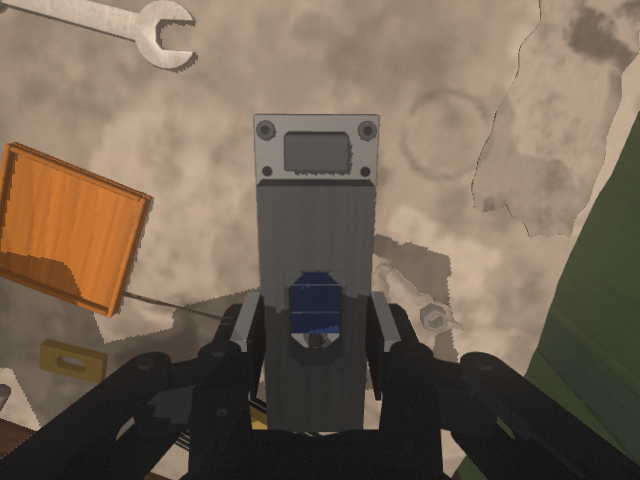

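The strap is over the stud, which is visible through the slot at (316,340). The heel block at (317,152) gives the alignment reference.

>>> send_rows(
  steps=[
    [0, -0.07, 0.5, 0, 0, 0],
    [0, 0, 0.8, 0, 0, 0],
    [0, 0, 0.8, 0, 0, 0],
    [0, 0, 0.6, 0, 0, 0],
    [0, 0, 0.3, 0, 0, 0],
    [0, 0, 0, 0, 0, 0],
    [0, 0, 0, 0, 0, 0],
  ],
)

```text
time: 49.12
tool_pos: [0.5706, 0.3599, 0.1119]
tool_rot: [-3.142, 0.001, 0.278]
force: [1.3, 1.2, -3.0]
finger_gap: 0.0381
```

```bash
python3 - <<'E'
from h import *
o=ctrl.get_obs();print(o['tool_pos'],o['tool_rot'])
im,d=camera('wrist');W=cloud('wrist',d);save(im,'w12.png')
for t in ['long_strap_c']:
  for r in masks_of(t,'wrist')[:1]: print(t,r['p'],r['point']);top(W,r['pixels'],60,.008)
z=W[...,2]
p=fx(0,.114); k=(np.hypot(W[...,0]-p[0],W[...,1]-p[1])<.035)&(z>.05)&(z<.065);rc=rect(W,k);print(rc,'want',np.array(rc[0][0])+[12.1,-42.3])
p=fx(0,.064);k=(np.hypot(W[...,0]-p[0],W[...,1]-p[1])<.015)&(z>.075)&(z<.092);print(k.sum(),[rect(W,k) if k.sum()>9 else 0],p)
E
```

```text
[0.57058318 0.35993992 0.11190303] [-3.14155660e+00  5.30072631e-04  2.77548982e-01]
long_strap_c 0.76 [314.9, 271.6]
   top: [572.6 359.7] [ 40.1 104.8] 15.9 z 0.1227 slope [0.001 0.001]
(((557.9863891601562, 407.44952392578125), (45.60071563720703, 14.539116859436035), 15.699670791625977), np.float64(0.05752506449221924)) want [570.08638916 365.14952393]
606 [(((572.9227294921875, 354.4790344238281), (12.067403793334961, 11.910837173461914), 73.18330383300781), np.float64(0.08367403853171793))] [0.57186706 0.35405157]
```

>>> send_rows(
  steps=[
    [-0.03, 0, 0.4, 0, 0, 0],
    [0, 0, 0.5, 0, 0, 0],
    [0, 0, 0.4, 0, 0, 0],
    [0, 0, 0.15, 0, 0, 0],
    [0, 0, 0, 0, 0, 0],
    [0, 0, 0, 0, 0, 0],
  ],
)

```text
time: 49.72
tool_pos: [0.5697, 0.3596, 0.0683]
tool_rot: [-3.142, 0.0, 0.278]
force: [0.5, -0.2, -3.1]
finger_gap: 0.0381
```

>>> send_rows(
  steps=[
    [0, 0, 0.08, 0, 0, 0],
    [0, 0, 0.04, 0, 0, 0],
    [0, 0, 0, 0, 0, 0],
    [0, 0, 0, 0, 0, 0],
  ],
)

```text
time: 50.05
tool_pos: [0.5699, 0.3597, 0.0652]
tool_rot: [-3.141, -0.001, 0.278]
force: [0.1, 0.2, -3.2]
finger_gap: 0.0381
```

>>> send_rows(
  steps=[
    [0, 0, 0.07, 0, 0, 0],
    [0, 0, 0.05, 0, 0, 0],
    [0, 0, 0, 0, 0, 0],
    [0, 0, 0, 0, 0, 0],
  ],
)

```text
time: 50.38
tool_pos: [0.5696, 0.3596, 0.0611]
tool_rot: [-3.142, 0.0, 0.278]
force: [-0.7, -0.2, -2.8]
finger_gap: 0.0378
```

>>> send_rows(
  steps=[
    [0, 0, 0.05, 0, 0, 0],
    [0, 0, 0, 0, 0, 0],
    [0, 0, 0, 0, 0, 0],
  ],
)

```text
time: 50.63
tool_pos: [0.5699, 0.3597, 0.0606]
tool_rot: [-3.141, -0.001, 0.278]
force: [-2.1, -0.3, 5.2]
finger_gap: 0.0382
```

Contact. I'll release, raise and look.

>>> send_rows(
  steps=[
    [0, 0, 0, 0, 0, 0],
    [0, 0, 0, 0, 0, 0],
    [0, 0, 0, 0, 0, 0],
    [0, 0, 0, 0, 0, 0],
    [0, 0, -0.3, 0, 0, 0],
    [0, 0, -0.7, 0, 0, 0],
    [0, 0, -1, 0, 0, 0],
    [0, 0, -1, 0, 0, 0],
    [0, 0, -1, 0, 0, 0],
    [0, 0, -0.8, 0, 0, 0],
    [0, 0.5, 0, 0, 0, 0],
    [0, 0.8, 0, 0, 0, 0],
    [0, 0.8, 0, 0, 0, 0],
    [0, 0.8, 0, 0, 0, 0],
    [0, 0.4, 0, 0, 0, 0],
    [0, 0, 0, 0, 0, 0],
  ],
  gripper=70,
)

```text
time: 51.97
tool_pos: [0.5976, 0.2618, 0.2037]
tool_rot: [3.141, 0.0, 0.275]
force: [0.3, -0.4, 0.1]
finger_gap: 0.0702
```

```bash
python3 - <<'E'
from h import *
im,d=camera('wrist');W=cloud('wrist',d)
for t in ['long_strap_c','blank_c','short_strap_c']:
  for r in masks_of(t,'wrist')[:2]: print(t,r['p'],np.round(r['point']));top(W,r['pixels'],60,.006)
z=W[...,2]
for y in (.064,-.054):
    p=fx(0,y);k=(np.hypot(W[...,0]-p[0],W[...,1]-p[1])<.012)&(z>.076)&(z<.1);print(k.sum(),rect(W,k)[0][:2])
delta([.554,.0873,.20],-.355)
E
```

```text
long_strap_c 0.62 [330.  79.]
   top: [572.5 355. ] [39.9 91.8] 15.9 z 0.0707 slope [-0.001  0.001]
blank_c 0.82 [316. 180.]
   top: [589.6 294.1] [46.1 64. ] 16.2 z 0.0565 slope [-0.002  0.008]
short_strap_c 0.82 [ 52. 263.]
   top: [380.4 133.4] [31.9 64.9] 89.9 z 0.0106 slope [-0.006 -0.023]
short_strap_c 0.7 [235. 345.]
   top: [555.5  90. ] [84.5 40.5] 69.8 z 0.0169 slope [ 0.009 -0.006]
307 ((571.6390991210938, 355.0985107421875), (11.340598106384277, 11.681511878967285))
250 ((603.52392578125, 242.22283935546875), (11.84302806854248, 11.863080024719238))
units first-shift-then-turn: tx -3.00 ty 5.32 tz 0.12 az 6.05
```

>>> send_rows(
  steps=[
    [-0.3, 0.5, 0, 0, 0, 0],
    [-0.5, 0.8, 0, 0, 0, 0],
    [-0.5, 0.9, 0, 0, 0, 0],
    [-0.5, 0.9, 0, 0, 0, 0],
    [-0.5, 0.9, 0, 0, 0, 0],
    [-0.4, 0.8, 0, 0, 0, 0.3],
    [-0.3, 0.5, 0, 0, 0, 0.7],
    [0, 0, 0, 0, 0, 0.9],
    [0, 0, 0, 0, 0, 0.9],
    [0, 0, 0, 0, 0, 0.9],
    [0, 0, 0, 0, 0, 0.9],
    [0, 0, 0, 0, 0, 0.9],
    [0, 0, 0, 0, 0, 0.55],
    [0, 0, 0, 0, 0, 0],
    [0, 0, 0, 0, 0, 0],
  ],
)

```text
time: 53.42
tool_pos: [0.5534, 0.088, 0.2037]
tool_rot: [-3.141, 0.0, -0.352]
force: [0.5, 0.9, -0.4]
finger_gap: 0.0704
```

```bash
python3 - <<'E'
from h import *
im,d=camera('wrist');W=cloud('wrist',d)
for t in ['short_strap_c']:
  for r in masks_of(t,'wrist')[:2]: print(t,r['p'],np.round(r['point']));top(W,r['pixels'],60,.006)
delta([.554,.0873,.008],-.355)
E
```

```text
short_strap_c 0.75 [305. 196.]
   top: [555.9  87.3] [83.2 40.1] 69.9 z 0.0174 slope [0.001 0.003]
short_strap_c 0.58 [115. 228.]
   top: [381.1 131.1] [65.3 30.2] 0.6 z 0.011 slope [-0.006  0.008]
units first-shift-then-turn: tx 0.02 ty 0.00 tz 6.52 az 0.02
```

>>> send_rows(
  steps=[
    [0.05, 0, 0.6, 0, 0, 0],
    [0, 0, 0.9, 0, 0, 0],
    [0, 0, 1, 0, 0, 0],
    [0, 0, 1, 0, 0, 0],
    [0, 0, 1, 0, 0, 0],
    [0, 0, 0.9, 0, 0, 0],
    [0, 0, 0.6, 0, 0, 0],
    [0, 0, 0.3, 0, 0, 0],
    [0, 0, 0, 0, 0, 0],
    [0, 0, 0, 0, 0, 0],
  ],
)

```text
time: 54.35
tool_pos: [0.5551, 0.0866, 0.0149]
tool_rot: [-3.142, 0.0, -0.355]
force: [0.3, 0.8, -0.1]
finger_gap: 0.0701
```

>>> send_rows(
  steps=[
    [0, 0, 0.12, 0, 0, 0],
    [0, 0, 0.1, 0, 0, 0],
    [0, 0, 0, 0, 0, 0],
    [0, 0, 0, 0, 0, 0],
  ],
)

```text
time: 54.68
tool_pos: [0.5553, 0.0865, 0.0087]
tool_rot: [-3.141, -0.001, -0.355]
force: [-0.0, -0.1, -0.7]
finger_gap: 0.0699
```

>>> send_rows(
  steps=[
    [0, 0, 0, 0, 0, 0],
    [0, 0, 0, 0, 0, 0],
    [0, 0, 0, 0, 0, 0],
    [0, 0, 0, 0, 0, 0],
    [0, 0, 0, 0, 0, 0],
    [0, 0, 0, 0, 0, 0],
    [0, 0, 0, 0, 0, 0],
  ],
  gripper=30,
)

```text
time: 55.27
tool_pos: [0.555, 0.0865, 0.0088]
tool_rot: [-3.141, -0.0, -0.355]
force: [-1.7, -0.5, 6.6]
finger_gap: 0.0377
```

>>> send_rows(
  steps=[
    [0, 0, -0.3, 0, 0, 0],
    [0, 0, -0.6, 0, 0, 0],
    [0, 0, -0.9, 0, 0, 0],
    [0, 0, -1, 0, 0, 0],
    [0, 0, -1, 0, 0, 0],
    [0, 0, -1, 0, 0, 0],
    [0, 0, -0.9, 0, 0, 0],
    [0, 0, -0.6, 0, 0, 0],
    [0, 0, -0.2, 0, 0, 0],
    [0, 0, 0, 0, 0, 0],
  ],
)

```text
time: 56.1
tool_pos: [0.5558, 0.0865, 0.2049]
tool_rot: [-3.14, -0.003, -0.356]
force: [1.1, -0.1, -2.2]
finger_gap: 0.038
```

```bash
python3 - <<'E'
from h import *
im,d=camera('wrist');W=cloud('wrist',d)
for t in ['short_strap_c']:
  for r in masks_of(t,'wrist')[:2]: print(t,r['p'],np.round(r['point']));top(W,r['pixels'],60,.008)
delta([*fx(0,-.06),.20],.278)
E
```

```text
short_strap_c 0.71 [293. 295.]
   top: [556.3  86.7] [85.5 40. ] 69.7 z 0.2118 slope [-0.002 -0.001]
units first-shift-then-turn: tx -0.10 ty -5.24 tz 0.07 az -6.05
```

>>> send_rows(
  steps=[
    [0, -0.4, 0, 0, 0, 0],
    [0, -0.7, 0, 0, 0, 0],
    [0, -0.9, 0, 0, 0, 0],
    [-0.1, -0.9, 0, 0, 0, 0],
    [0, -0.9, 0, 0, 0, 0],
    [0, -0.8, 0, 0, 0, -0.2],
    [0, -0.5, 0, 0, 0, -0.6],
    [0, -0.2, 0, 0, 0, -0.8],
    [0, 0, 0, 0, 0, -0.8],
    [0, 0, 0, 0, 0, -0.8],
    [0, 0, 0, 0, 0, -0.8],
    [0, 0, 0, 0, 0, -0.8],
    [0, 0, 0, 0, 0, -0.7],
    [0, 0, 0, 0, 0, -0.55],
    [0, 0, 0, 0, 0, 0],
    [0, 0, 0, 0, 0, 0],
  ],
)

```text
time: 57.53
tool_pos: [0.6058, 0.2372, 0.2013]
tool_rot: [-3.141, 0.003, 0.276]
force: [0.2, -0.0, -3.2]
finger_gap: 0.0378
```

```bash
python3 - <<'E'
from h import *
o=ctrl.get_obs();print(o['tool_pos'],o['tool_rot'])
im,d=camera('wrist');W=cloud('wrist',d);save(im,'w13.png')
for t in ['short_strap_c','long_strap_c','blank_c']:
  for r in masks_of(t,'wrist')[:1]: print(t,r['p'],r['point']);top(W,r['pixels'],60,.006)
z=W[...,2]
for y in (.064,-.054):
    p=fx(0,y);k=(np.hypot(W[...,0]-p[0],W[...,1]-p[1])<.012)&(z>.076)&(z<.1);print(k.sum(),rect(W,k)[0][:2] if k.sum()>9 else '')
delta([*fx(0,-.06),.1],.278)
E
```

```text
[0.60580133 0.23715929 0.20130026] [-3.14123018e+00  2.93607279e-03  2.76349697e-01]
short_strap_c 0.82 [45.5, 246.1]
   top: [381.3 131.7] [64.4 32. ] 0.9 z 0.0109 slope [-0.005 -0.024]
long_strap_c 0.61 [312.9, 65.9]
   top: [576.7 340.7] [40.  65.1] 15.8 z 0.0709 slope [ 0.001 -0.001]
blank_c 0.77 [316.8, 142.6]
   top: [590. 292.] [45.5 63.5] 16.1 z 0.0569 slope [ 0.    -0.003]
363 ((572.2359619140625, 353.4879150390625), (11.469657897949219, 12.349115371704102))
0 
units first-shift-then-turn: tx -0.04 ty 0.06 tz 3.42 az -0.01
```

View pics/w13.png

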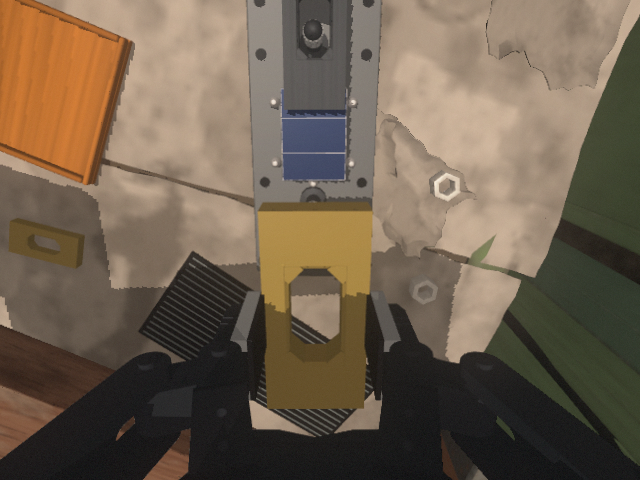

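The black strap is over its stud at (312,32) and its end rests on the blue blank at (314,140). The yellow strap is aligned to go down.

>>> send_rows(
  steps=[
    [0, 0.06, 0.5, 0, 0, 0],
    [0, 0, 0.8, 0, 0, 0],
    [0, 0, 0.9, 0, 0, 0],
    [0, 0, 0.6, 0, 0, 0],
    [0, 0, 0.3, 0, 0, 0],
    [0, 0, 0, 0, 0, 0],
    [0, 0, 0, 0, 0, 0],
  ],
)

```text
time: 58.32
tool_pos: [0.6073, 0.2351, 0.1103]
tool_rot: [-3.141, 0.0, 0.278]
force: [-0.4, -0.3, -2.5]
finger_gap: 0.0381
```

```bash
python3 - <<'E'
from h import *
o=ctrl.get_obs();print(o['tool_pos'],o['tool_rot'])
im,d=camera('wrist');W=cloud('wrist',d)
for t in ['short_strap_c']:
  for r in masks_of(t,'wrist')[:2]: print(t,r['p'],r['point']);top(W,r['pixels'],60,.008)
z=W[...,2]
m=(np.hypot(W[...,0]-.606,W[...,1]-.236)<.05)&(z>.1)&(z<.135); k=m; print(k.sum()); top(W,k,50,.006)
for y in (.064,-.054):
    p=fx(0,y);k=(np.hypot(W[...,0]-p[0],W[...,1]-p[1])<.012)&(z>.076)&(z<.094);print(k.sum(),rect(W,k)[0][:2] if k.sum()>9 else '')
print(fx(0,-.06))
E
```

```text
[0.60733677 0.23514825 0.11030913] [-3.14146902e+00  1.28360446e-04  2.77594958e-01]
short_strap_c 0.9 [292.5, 295.6]
   top: [609.2 235.7] [40.  85.6] 16.1 z 0.1197 slope [ 0.001 -0.001]
short_strap_c 0.82 [5.8, 287.9]
   top: [413.4 133.4] [ 9.9 31.1] 15.6 z 0.0066 slope [0.698 0.01 ]
20390
   top: [609.3 235.7] [50.8 85.6] 16.2 z 0.1197 slope [ 0.    -0.001]
17 ((574.7572021484375, 347.844970703125), (4.7833333015441895, 0.6750668287277222))
192 ((606.1865844726562, 238.37387084960938), (9.528443336486816, 7.595991611480713))
[0.60583713 0.2347954 ]
```

```bash
python3 - <<'E'
from h import *
im,d=camera('wrist');W=cloud('wrist',d); z=W[...,2]
p=fx(0,-.054);k=(np.hypot(W[...,0]-p[0],W[...,1]-p[1])<.014)&(z>.072)&(z<.1)
q=(W[k][:,:2]-p)@np.array([[np.cos(A),-np.sin(A)],[np.sin(A),np.cos(A)]])*1000
print(k.sum(),np.percentile(q,[1,50,99],axis=0).round(1),np.percentile(z[k],[1,50,99]).round(4))
s=(np.hypot(W[...,0]-.609,W[...,1]-.2357)<.06)&(abs(z-.1197)<.006)
q=(W[s][:,:2]-p)@np.array([[np.cos(A),-np.sin(A)],[np.sin(A),np.cos(A)]])*1000
print(np.percentile(q,[.5,99.5],axis=0).round(1))
v,u=np.where(k);v0,u0=int(v.mean()),int(u.mean());print(u0,v0)
c=im[max(0,v0-120):v0+120,u0-160:u0+160];save(cv2.resize(c,(800,600),interpolation=cv2.INTER_CUBIC),'w14.png')
E
```

```text
146 [[-3.5 -5.8]
 [ 0.8 -2. ]
 [ 5.2  0.7]] [0.0811 0.085  0.0874]
[[-23.3 -47.6]
 [ 31.1  36.3]]
308 272
```

View pics/w14.png

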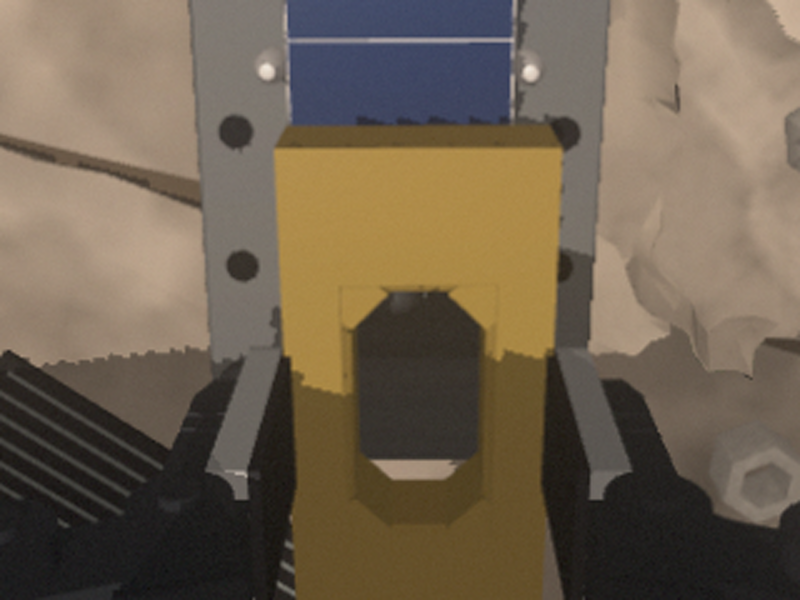

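The stud top, at (403,300) in the crop, shows about 2.5 mm to the left of the slot centre (420). I'll correct by that much and descend.

>>> send_rows(
  steps=[
    [-0.08, 0, 0.1, 0, 0, 0],
    [0, 0, 0.4, 0, 0, 0],
    [0, 0, 0.5, 0, 0, 0],
    [0, 0, 0.3, 0, 0, 0],
    [0, 0, 0.1, 0, 0, 0],
    [0, 0, 0, 0, 0, 0],
    [0, 0, 0, 0, 0, 0],
  ],
)

```text
time: 59.05
tool_pos: [0.6049, 0.2344, 0.068]
tool_rot: [-3.141, 0.0, 0.278]
force: [-0.4, 0.1, -2.6]
finger_gap: 0.0383
```

>>> send_rows(
  steps=[
    [0, 0, 0.06, 0, 0, 0],
    [0, 0, 0.04, 0, 0, 0],
    [0, 0, 0, 0, 0, 0],
    [0, 0, 0, 0, 0, 0],
  ],
)

```text
time: 59.38
tool_pos: [0.605, 0.2345, 0.0654]
tool_rot: [-3.141, -0.0, 0.278]
force: [0.7, -1.4, -1.1]
finger_gap: 0.0384
```

>>> send_rows(
  steps=[
    [0, 0, 0.06, 0, 0, 0],
    [0, 0, 0.04, 0, 0, 0],
    [0, 0, 0, 0, 0, 0],
    [0, 0, 0, 0, 0, 0],
  ],
)

```text
time: 59.72
tool_pos: [0.6048, 0.2345, 0.0621]
tool_rot: [-3.141, 0.0, 0.278]
force: [0.0, 1.0, -3.5]
finger_gap: 0.0377
```

>>> send_rows(
  steps=[
    [0, 0, 0.05, 0, 0, 0],
    [0, 0, 0.03, 0, 0, 0],
    [0, 0, 0, 0, 0, 0],
  ],
)

```text
time: 59.97
tool_pos: [0.6049, 0.2345, 0.0618]
tool_rot: [3.142, -0.0, 0.278]
force: [-4.9, -1.0, 12.6]
finger_gap: 0.038
```

Contact. I'll release, raise and back off for a full check view.

>>> send_rows(
  steps=[
    [0, 0, -0.03, 0, 0, 0],
    [0, 0, 0, 0, 0, 0],
    [0, 0, 0, 0, 0, 0],
    [0, 0, 0, 0, 0, 0],
    [0, 0, -0.3, 0, 0, 0],
    [0, 0, -0.7, 0, 0, 0],
    [0, 0, -1, 0, 0, 0],
    [0, 0, -1, 0, 0, 0],
    [0, 0, -1, 0, 0, 0],
    [0, 0, -1, 0, 0, 0],
    [0, 0, -1, 0, 0, 0],
    [0, 0, -1, 0, 0, 0],
    [0, 0, -1, 0, 0, 0],
    [0, -0.4, -0.5, 0, 0, 0],
    [0, -0.5, 0, 0, 0, 0],
    [0, 0, 0, 0, 0, 0],
    [0, 0, 0, 0, 0, 0],
    [0, 0, 0, 0, 0, 0],
  ],
  gripper=70,
)

```text
time: 61.47
tool_pos: [0.5964, 0.2601, 0.3138]
tool_rot: [3.141, 0.003, 0.279]
force: [0.1, -0.9, 0.6]
finger_gap: 0.0701
```

```bash
python3 - <<'E'
from h import *
im,d=camera('wrist');W=cloud('wrist',d);save(im,'w15.png')
for t in ['short_strap_c','long_strap_c','blank_c']:
  for r in masks_of(t,'wrist')[:2]: print(t,r['p'],np.round(r['point']));top(W,r['pixels'],60,.005)
z=W[...,2]
for y in (.064,-.054):
    p=fx(0,y);k=(np.hypot(W[...,0]-p[0],W[...,1]-p[1])<.012)&(z>.077)&(z<.1);print(k.sum(),rect(W,k)[0][:2])
print(fx(0,.07),fx(0,-.06))
im,d=camera('top');W=cloud('top',d)
for r in masks_of('guide_block_c','top')[:2]: print(r['p'],np.round(r['point']));top(W,r['pixels'],70,.004)
print(ctrl.get_obs()['time'])
E
```

```text
short_strap_c 0.71 [110. 232.]
   top: [381.  131.9] [63.8 30.6] 0.3 z 0.0107 slope [-0.006 -0.004]
short_strap_c 0.57 [306. 211.]
   top: [606.5 235.3] [40.1 83.1] 16.1 z 0.0702 slope [-0.001  0.003]
long_strap_c 0.72 [327.  68.]
   top: [571.2 359.6] [ 39.5 104.1] 15.7 z 0.0706 slope [0.    0.001]
long_strap_c 0.44 [410. 187.]
   top: [707.4 279.7] [21.7 23.8] 80.6 z 0.0163 slope [ 0.024 -0.018]
blank_c 0.86 [322. 153.]
   top: [589.8 293.2] [45.5 60.7] 16.3 z 0.0566 slope [ 0. -0.]
148 ((572.0902099609375, 353.0282287597656), (10.650979995727539, 10.962516784667969))
127 ((603.8942260742188, 240.87208557128906), (10.687017440795898, 11.448966026306152))
[0.57022335 0.35982203] [0.60583713 0.2347954 ]
0.67 [459. 194.]
   top: [ 658.3 -166.9] [20.4 46.3] 86.5 z 0.0455 slope [-0.001  0.015]
61.7667
```

View pics/w15.png

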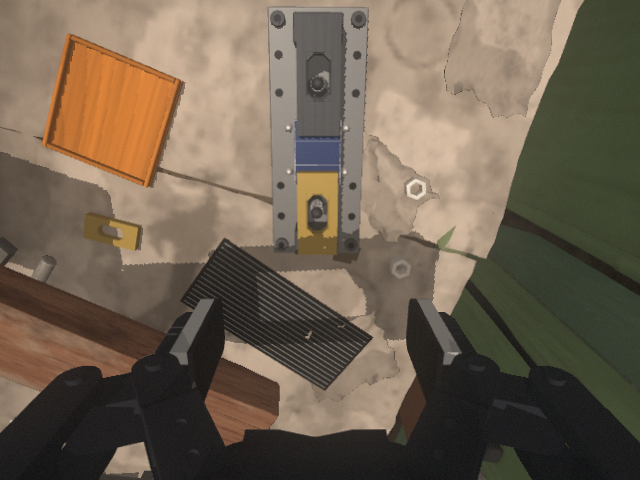

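The final view shows both straps over their studs, at (318,80) and (318,210). Both are level, with the blue blank between them at (318,153).

```bash
python3 -c "
from h import *
print(ticket.sign_off())"
```

```text
the job is handed in; nothing more can be done
None
```

I carried out every step and handed the job in at about 62 s of the 131 s allowed; sign-off gave no verdict. I laid both straps on the mat, moved the slotted block to the blue tray, and seated the blank in the nest. I then put each strap back over its own stud. I took the larger yellow strap from the fixture and left the small one on the bench alone.

| Part | Last measurement |
|---|---|
| Long strap | centre within about 1 mm of its place, top at 70.6 mm, level, turned under 0.01 rad |
| Short strap | centre within about 1 mm of its place, top at 70.2 mm, level, turned under 0.01 rad |
| Blank | top at 56.6 mm, under 1 mm from nest centre, turned under 0.01 rad |
| Slotted block | on the tray floor, top at 45.5 mm, near the tray's centre; last seen by the top camera only |

- **Gripper:** it is open and clear of everything, at about 0.31 m height.
- **Nuts and step block:** I did not approach either nut or the step block. The nuts looked unmoved in the last picture, but I did not measure their positions again.
- **Disagreements:** single views differed by 1–2 mm, so I aligned each strap to its stud within the same picture. The slotted block hung about 0.08 rad tilted while carried, and settled flat when released. One wrist view over the tray failed to find it, but the scene and top cameras did.

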